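Sort hex bolts by thread pitch into notched gauge cradles

TASK

Three hex bolts with nuts run on lie loose in front of the slide rule bin: sort them by thread, laying each in the notches of the gauge cradle of its own size (coarsest to the largest, finest to the smallest), with head and nut outside the cheeks. Do the coarsest first, then the middle one, then the finest, leave each resting freely in its cradle, and do not drop any. Leave the two eye bolts and the brass key where they lie.

Things in the scene. Friction and masses are not known exactly. Their poses are not given: they have to be found in the camera images.
- bolt_coarse_center (a point): Steel hex bolt, coarsest and thickest of three, lying level on its head and the nut near its tip. Shank 24 mm thick (pitch 3 mm), bare for 90 mm between head and nut; head 15, nut 18 mm long, both 36 mm across flats; about 0.42 kg. Point: on the shank's axis half-way between head and nut, 18 mm above the bench, near the balance point. x: along the shank, head to nut; z: up at the start.
- bolt_middle_center (a point): Steel hex bolt, middle of three, lying level on its head and the nut near its tip. Shank 16 mm thick (pitch 2 mm), bare for 82 mm between head and nut; head 10, nut 13 mm long, both 24 mm across flats; about 0.18 kg. Point: on the shank's axis half-way between head and nut, 12 mm above the bench, near the balance point. x: along the shank, head to nut; z: up at the start.
- bolt_fine_center (a point): Steel hex bolt, finest and thinnest of three, lying level on its head and the nut near its tip. Shank 10 mm thick (pitch 1.5 mm), bare for 76 mm between head and nut; head 7, nut 8 mm long, both 17 mm across flats; about 0.06 kg. Point: on the shank's axis half-way between head and nut, 8.5 mm above the bench, near the balance point. x: along the shank, head to nut; z: up at the start.
- gauge_coarse_seat (a point): Fixed aluminium gauge cradle for the coarse bolt, largest of three: base 74 x 74 x 8 mm with two upright cheeks 6 mm thick, 60 mm apart (mid-planes), tops 55 mm up, each with a 90 degree V notch 60 mm wide at the mouth. Point: where the middle of the seated bolt's bare shank lies, mid-way between the cheeks (room there for fingers), 42 mm above the bench. x: along the bolt, head either way; z: up.
- gauge_middle_seat (a point): Fixed aluminium gauge cradle for the middle bolt, middle of three: base 68 x 54 x 8 mm with two upright cheeks 6 mm thick, 54 mm apart (mid-planes), tops 50.7 mm up, each with a 90 degree V notch 40 mm wide at the mouth. Point: where the middle of the seated bolt's bare shank lies, mid-way between the cheeks (room there for fingers), 42 mm above the bench. x: along the bolt, head either way; z: up.
- gauge_fine_seat (a point): Fixed aluminium gauge cradle for the fine bolt, smallest of three: base 62 x 40 x 8 mm with two upright cheeks 6 mm thick, 48 mm apart (mid-planes), tops 48 mm up, each with a 90 degree V notch 26 mm wide at the mouth. Point: where the middle of the seated bolt's bare shank lies, mid-way between the cheeks (room there for fingers), 42 mm above the bench. x: along the bolt, head either way; z: up.
- eyebolt1_center (a point): Loose steel eye bolt: a flat ring 48 mm across at one end of a headless threaded shank 12 mm thick, about 106 mm long in all, lying flat on the bench. Not to be moved. The point is on its axis near mid-length, 6 mm above the bench; x runs from ring to tip.
- eyebolt2_center (a point): Loose steel eye bolt: a flat ring 48 mm across at one end of a headless threaded shank 12 mm thick, about 106 mm long in all, lying flat on the bench. Not to be moved. The point is on its axis near mid-length, 6 mm above the bench; x runs from ring to tip.
- key_center (a point): Small loose brass key, 55 mm long, 5 mm thick, lying flat on the bench. Not to be moved. The point is on its stem, 2.5 mm above the bench; x runs from bow to bit.
There are look-alikes about, which are no part of the job. Leave any purple look-alike of the part that bears bolt_coarse_center alone. Leave any black look-alike of the part that bears gauge_fine_seat alone.

How it is judged:
By the outcome, as a careful person would: the job done as asked, in the order asked, and still so for the second after the job is handed in, with the robot touching nothing.
It also fails if it takes over 93 s, if anything falls off the work surface, if the arm or the gripper's body presses on something with over 40 N, if the wrist force passes 120 N, or if a joint passes its speed limit or range.

ROBOT

A 6-joint arm with a two-finger parallel gripper is mounted at the origin on the work surface. World frame = base frame: x ahead of the robot, y to its left, z up, the work surface at z = 0. Lengths are in m, angles in degrees, forces in N, time in s.
With the tool pointing down it reaches from about 0.375 to 0.9 m from the base axis. Payload 3.1 kg.
Tool frame: the origin (TCP) lies at the very end of the fingers, on their centre line; the grasp point (between the pads) lies 19 mm behind it (bot.hold_point_z is the z of the grasp point in the tool frame, in m); z points along the fingers, y is the direction in which the jaws open and shut (so a half turn about z gives the same grasp; the last joint's range is limited). The gripper opens to 87 mm and grips with 3 to 60 N. Pads are 19 mm wide; open, the fingers measure 117 mm over their backs; the gripper's body (75 mm by 190 mm) begins 51 mm behind the grasp point.
Start: joints at [65.69, 30.224, 82.088, -0, 67.689, -10.227], TCP at [0.152, 0.606, 0.223] pointing down, gripper open.
Joint ranges: [-176.69, 176.69], [-43.24, 126.21], [12.49, 139.97], [-82, 262], [0, 151.66], [-163.58, 163.58]. Speed limits (degrees/s): [159.86, 159.86, 180, 180, 180, 180].

INTERFACE

Orientations are given as a 3x3 rotation matrix whose columns are the frame's x, y, z axes.
In Python, from rig import bot gives the robot as it stands.
- The arm moves only by the tool servo_tool, never from a script. Its argument "increments" is a list of rows, each a list of 3 entries, a list of its own where there are three numbers: the closure, from 0 (fully open) to 1 (shut), then the shift along the tool's x, y, z in mm, then the turn about the tool's z in degrees. In form: [[claw, [x, y, z], turn], ...]. A call has 1 to 5 rows; each row shifts and turns the commanded pose from where the row before left it, along the tool's axes as they then stand; what a row does not reach is not made up. A row lasts 1/8 s, in which the tool goes at most 62.5 mm and 10.7 degrees, less where a joint would pass 70% of its speed; a pose out of reach is approached as far as the arm can. A call with a gripper value outside its range is refused whole. The fingers move at their own pace and stop on an object; the grip force is fixed at half the most. Time passes only in rows, so rows that do not move let the fingers close. It gives the time, the measured TCP pose, the force and the opening at its end, in the units of the state.
- bot.read_state(): the state, without advancing time (a new reading comes with each control period).
- bot.capture(name): name is "scene" or "top" or "wrist"; returns (picture, depth): 384x512x3 uint8, blue, green, red; 384x512 float32, m along the optical axis (not along the pixel's ray), 0 where there is no reading.
- bot.camera_info(name): a dict with "K" (3x3 intrinsics, pixels), "R" (3x3) and "t" (3): a world point X has camera coordinates R X + t; the wrist camera has in their place "mount" (4x4, takes a point from camera to tool coordinates, whose origin is the TCP and whose axes are the flange's). Camera axes: x right, y down, z forward; pixel columns grow to the right and rows downward; lengths in m; the calibration is good to about 2 mm. The wrist camera is an equidistant fisheye: a pixel r from the principal point sees the ray r / f radians off the axis. A picture is of the moment at which its call begins: read the wrist's pose just before it. camera_info takes no time and is no camera call.
- bot.hand_in(): hands the job in, once; it reports no verdict.
Trained networks look in the newest picture that a camera, given by its name, has taken for a name from the list of things; names that differ only in an ending like _2 or _b are one class to them, and where a whole thing is asked for, a point or a joint stands for the part that bears it (a point fixed in the world has none). Each returns a list of dicts, best first, with "p" (0 to 1); they miss things now and then, are a little off and sometimes report something else, mostly with a low value. They report only what shows in the picture. A call takes as long as a camera call. They do not tell look-alikes from the thing itself.
- bot.find_in(camera, thing): "bbox" ([left, top, right, bottom] in pixels, round what is visible of it).
- bot.trace(camera, thing): "region" (384x512 bool, what is visible of it) and "bbox" ([left, top, right, bottom] in pixels, round what is visible of it).
The state is a dict: "time_s": time; "joint_positions": joint angles; "qvel": joint speeds; "tau": joint torques, N m; "position": TCP position; "tcp_rot": TCP orientation; "force": force on the tool from outside, world axes, zero at the start; "moment": the same for the moment, N m; "opening": opening from 0.0 (shut) to 1.0 (fully open).
Only numpy, scipy, OpenCV 4.12 (cv2) and the standard library are available. Lean on these libraries where they do the work, as an engineer would, in place of code of your own. Each camera call takes 0.05 s, during which the arm holds its last target.

## Working session

There is one attempt and no reset: what is moved stays moved. The work goes in short steps, Python scripts to look and compute and a tool call to move; the robot and the scene stay as the last step left them, time stands still between calls to the robot, and variables do not carry over. Pictures are saved under pics/ and viewed, and the job is handed in when it is done.

Besides the shell and the picture viewer there is one more tool, called as a command line: name --argument value ..., lists and objects as JSON in quotes. servo_tool: Moves the arm, as the interface text tells. Its arguments: {"type":"object","properties":{"increments":{"type":"array","items":{"type":"array"}}},"required":["increments"]}

```bash
ls; mkdir -p pics
python3 - <<'E'
from rig import bot
import cv2
s=bot.read_state(); print(s)
for n in("scene","top"):
    im,d=bot.capture(n); cv2.imwrite(f"pics/{n}0.png",cv2.resize(im,(800,600)))
    import numpy as np; np.savez(f"{n}0.npz",im=im,d=d)
    i=bot.camera_info(n); print(n,i)
E
```

```text
pics
{'time_s': 0.0, 'joint_positions': array([ 6.56885935e+01,  3.02774346e+01,  8.21562477e+01,  1.25677067e-03,
        6.76882768e+01, -1.02263158e+01]), 'qvel': array([ 0.06497164,  0.00672412,  0.12760921, -0.00811023,  0.08932266,
       -0.00998392]), 'tau': array([-1.53565197e-04, -4.40039957e+01, -1.76593208e+01,  6.35053706e-02,
        5.84863883e-02, -1.66992845e-04]), 'position': array([0.15175345, 0.60554991, 0.22158882]), 'tcp_rot': array([[-9.69933165e-01,  2.43369789e-01, -8.94822735e-04],
       [ 2.43371109e-01,  9.69931324e-01, -1.93147097e-03],
       [ 3.97854916e-04, -2.09117176e-03, -9.99997734e-01]]), 'force': array([-0.53448878, -0.29301268, -0.19756048]), 'moment': array([0.0269127 , 0.04454103, 0.06113285]), 'opening': 0.9977422294644428}
scene {'K': array([[419.68129737,   0.        , 259.79485262],
       [  0.        , 419.68129737, 190.04292112],
       [  0.        ,   0.        ,   1.        ]]), 'R': array([[-0.03808902,  0.9990954 , -0.01891039],
       [ 0.65722751,  0.01079176, -0.75361498],
       [-0.75272918, -0.04113288, -0.65704403]]), 't': array([ 0.07388655, -0.27933466,  1.78990021])}
top {'K': array([[362.79830227,   0.        , 259.00504032],
       [  0.        , 362.79830227, 187.52437227],
       [  0.        ,   0.        ,   1.        ]]), 'R': array([[ 2.56792160e-03, -9.99995980e-01,  1.20212277e-03],
       [-9.87839466e-01, -2.72357937e-03, -1.55453441e-01],
       [ 1.55456090e-01, -7.88312069e-04, -9.87842489e-01]]), 't': array([-0.05681335,  0.5226475 ,  0.90935947])}
```

View pics/scene0.png

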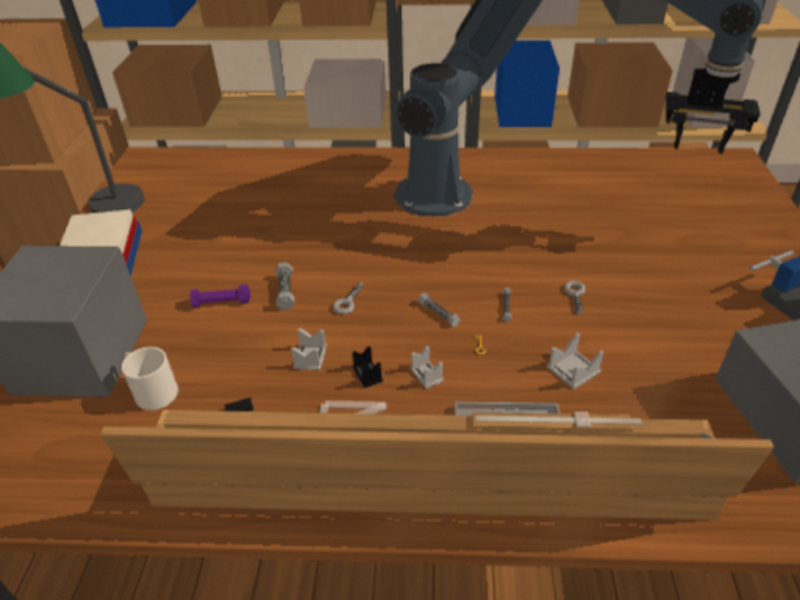

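View pics/top0.png

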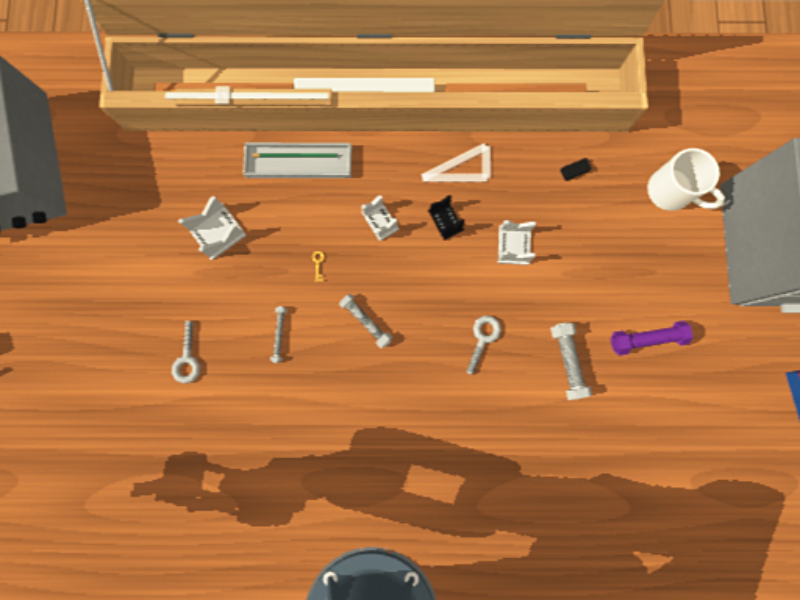

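The top view (800x600 pixels) shows the coarse bolt at (570,360), the middle bolt at (367,320) and the fine bolt at (280,333). The cradles are coarse (213,228), middle (515,243) and fine (380,217). The purple bolt at (650,338) and the black cradle at (446,217) are the decoys.

```bash
cat > h.py <<'E'
import numpy as np,cv2
from rig import bot
def world(cam,uv,z):
    i=bot.camera_info(cam);K,R,t=i["K"],i["R"],i["t"]
    r=R.T@np.linalg.inv(K)@np.array([uv[0],uv[1],1.]); c=-R.T@t
    return c+r*(z-c[2])/r[2]
def cloud(cam,d,mask):
    i=bot.camera_info(cam);K,R,t=i["K"],i["R"],i["t"]
    v,u=np.nonzero(mask&(d>0)); z=d[v,u]
    P=np.stack([(u-K[0,2])/K[0,0]*z,(v-K[1,2])/K[1,1]*z,z],1)
    return (P-t)@R
E
python3 - <<'E'
from h import *
im,d=bot.capture("top")
for n in ["bolt_coarse_center","bolt_middle_center","bolt_fine_center","gauge_coarse_seat","gauge_middle_seat","gauge_fine_seat","eyebolt1_center","key_center"]:
    for r in bot.trace("top",n)[:3]:
        P=cloud("top",d,r["region"])
        b=r["bbox"]; rect=cv2.minAreaRect(np.argwhere(r["region"])[:,::-1].astype(np.float32))
        w=world("top",rect[0],0.02)
        print(n,round(r["p"],2),np.round(b),"n",r["region"].sum(),"mean",P.mean(0).round(3),"zmax",P[:,2].max().round(3),"rect",np.round(rect[0],1),np.round(rect[1],1),round(rect[2],1),"w",w.round(3))
E
```

```text
bolt_coarse_center 0.84 [391. 204. 443. 227.] n 556 mean [ 0.45  -0.47   0.029] zmax 0.04 rect [417.3 216. ] [14.6 51.8] 81.3 w [ 0.451 -0.474  0.02 ]
bolt_coarse_center 0.82 [352. 206. 375. 255.] n 504 mean [ 0.414 -0.332  0.028] zmax 0.041 rect [364.7 230.2] [48.7 14.5] 76.3 w [ 0.413 -0.334  0.02 ]
bolt_middle_center 0.55 [218. 189. 252. 227.] n 299 mean [0.477 0.009 0.018] zmax 0.027 rect [234.2 205.7] [41.1  9.9] 46.2 w [0.477 0.01  0.02 ]
bolt_middle_center 0.24 [113. 208. 131. 244.] n 316 mean [0.414 0.314 0.009] zmax 0.015 rect [121.8 226.3] [16.2 37.6] 14.0 w [0.422 0.305 0.02 ]
bolt_fine_center 0.49 [176. 197. 182. 234.] n 139 mean [0.456 0.159 0.013] zmax 0.02 rect [178.5 214. ] [ 4.3 34.3] 5.7 w [0.455 0.158 0.02 ]
gauge_coarse_seat 0.73 [113. 123. 157. 164.] n 863 mean [0.639 0.277 0.018] zmax 0.058 rect [136.3 145.6] [32.9 30.2] 54.0 w [0.641 0.279 0.02 ]
gauge_middle_seat 0.69 [322. 141. 344. 169.] n 555 mean [ 0.616 -0.248  0.017] zmax 0.054 rect [330.9 155. ] [23.  27.3] 3.2 w [ 0.616 -0.251  0.02 ]
gauge_fine_seat 0.8 [274. 124. 296. 152.] n 343 mean [ 0.66  -0.128  0.018] zmax 0.051 rect [286.  139.2] [24.8 15.9] 61.9 w [ 0.66  -0.129  0.02 ]
gauge_fine_seat 0.58 [231. 124. 252. 153.] n 406 mean [ 0.661 -0.009  0.017] zmax 0.054 rect [242.9 138.9] [25.8 17.8] 56.3 w [ 0.661 -0.011  0.02 ]
eyebolt1_center 0.68 [299. 202. 322. 241.] n 318 mean [ 0.45  -0.19   0.009] zmax 0.017 rect [310.  220.4] [17.3 38. ] 8.4 w [ 0.438 -0.19   0.02 ]
key_center 0.51 [201. 162. 210. 178.] n 24 mean [0.577 0.094 0.004] zmax 0.007 rect [204.5 170.5] [15.  3.] 90.0 w [0.572 0.092 0.02 ]
```

Run:
```python
from h import *
i=bot.camera_info("wrist"); print(i, bot.hold_point_z)
im,d=bot.capture("wrist"); cv2.imwrite("pics/w0.png",im); print(d[d>0].min(),d.max())
im,d=bot.capture("top")
for n,k in [("bolt_coarse_center",1),("bolt_middle_center",0),("bolt_fine_center",0)]:
    rs=bot.trace("top",n); r=rs[k]
    P=cloud("top",d,r["region"]); P=P[P[:,2]>0.006]
    v=np.linalg.svd(P[:,:2]-P[:,:2].mean(0))[2][0]; print(n,P.mean(0).round(4),"yaw",np.degrees(np.arctan2(v[1],v[0])).round(1), np.ptp((P[:,:2])@v).round(3))
for n,k in [("gauge_coarse_seat",0),("gauge_middle_seat",0),("gauge_fine_seat",1)]:
    r=bot.trace("top",n)[k]; P=cloud("top",d,r["region"])
    print(n,[(np.round(a*1000).astype(int).tolist()) for a in P[P[:,2]>0.036]][:60])
```

```text
{'K': array([[297.31863964,   0.        , 255.58825361],
       [  0.        , 297.31863964, 191.79794903],
       [  0.        ,   0.        ,   1.        ]]), 'mount': array([[ 3.69506647e-04, -9.56074894e-01, -2.93122262e-01,
         8.02310169e-02],
       [ 9.99999584e-01,  1.08848206e-04,  9.05558841e-04,
        -3.50347676e-05],
       [-8.33876241e-04, -2.93122475e-01,  9.56074537e-01,
        -1.61730101e-01],
       [ 0.00000000e+00,  0.00000000e+00,  0.00000000e+00,
         1.00000000e+00]])} -0.0187
0.05003154 1.1241449
bolt_coarse_center [ 0.4507 -0.4704  0.0282] yaw -80.7 0.128
bolt_middle_center [0.4773 0.0089 0.0189] yaw -136.0 0.107
bolt_fine_center [0.4578 0.1593 0.0125] yaw 175.8 0.095
gauge_coarse_seat [[682, 271, 55], [681, 267, 57], [682, 266, 53], [682, 278, 48], [680, 274, 53], [680, 271, 54], [681, 270, 48], [683, 269, 45], [683, 266, 45], [679, 278, 48], [678, 274, 52], [678, 272, 50], [680, 271, 45], [680, 269, 43], [682, 269, 37], [678, 283, 43], [676, 279, 46], [676, 275, 49], [677, 274, 44], [678, 272, 42], [679, 270, 39], [676, 284, 39], [673, 278, 4
[... 1971 characters left out ...]
0], [682, -125, 40], [676, -103, 50], [677, -106, 48], [677, -108, 49], [680, -111, 40], [680, -114, 39], [680, -117, 38], [675, -100, 47], [674, -103, 50], [675, -106, 47], [675, -108, 46], [677, -111, 41], [674, -101, 39], [672, -103, 47], [674, -106, 40], [675, -109, 36], [647, -148, 47], [645, -146, 44], [645, -148, 45], [644, -150, 49], [644, -141, 40], [644, -143, 40], [642, -146, 45], [643, -148, 43], [643, -151, 44], [642, -136, 36], [642, -141, 38], [640, -143, 42], [641, -146, 41], [642, -149, 38], [636, -127, 47], [637, -129, 46], [638, -132, 42], [638, -135, 41], [639, -138, 36], [634, -121, 47], [633, -124, 48], [633, -126, 49], [634, -130, 44], [634, -132, 45], [636, -135, 39]]
```

View pics/w0.png

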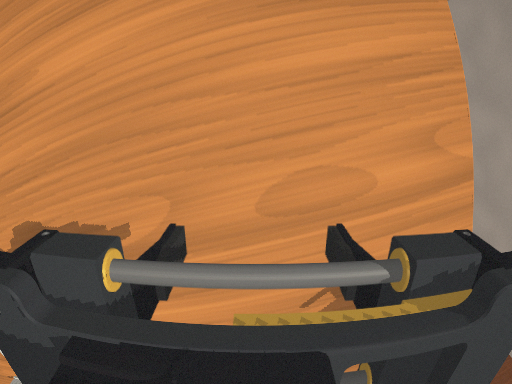

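```bash
cat >> h.py <<'E'
from scipy.optimize import least_squares
def capw(name=None):
    s=bot.read_state(); im,d=bot.capture("wrist")
    if name: cv2.imwrite(name,im)
    return s,im,d
def cloudw(s,d,mask):
    i=bot.camera_info("wrist");K,M=i["K"],i["mount"]
    v,u=np.nonzero(mask&(d>0)); z=d[v,u].astype(float)
    a=(u-K[0,2]);b=(v-K[1,2]);r=np.hypot(a,b)+1e-9;th=r/K[0,0];q=np.tan(th)*z
    P=np.stack([a/r*q,b/r*q,z],1)
    T=P@M[:3,:3].T+M[:3,3]
    return T@s["tcp_rot"].T+s["position"]
def box(p,lo,hi):
    c=(np.array(lo)+hi)/2;h=(np.array(hi)-lo)/2
    q=np.abs(p-c)-h
    return np.linalg.norm(np.maximum(q,0),axis=1)+np.minimum(q.max(1),0)
G=dict(coarse=(74,74,60,55,60,42,25),middle=(68,54,54,50.7,40,42,30.7),fine=(62,40,48,48,26,42,35))
def sdfG(k,p):
    bx,by,sep,top,mouth,_,ap=G[k]
    d=box(p,[-bx/2,-by/2,0],[bx/2,by/2,8])
    v=(p[:,2]-ap-np.abs(p[:,1]))/np.sqrt(2)
    for s in(-1,1):
        d=np.minimum(d,np.maximum(box(p,[s*sep/2-3,-by/2,0],[s*sep/2+3,by/2,top]),v))
    return d
B=dict(coarse=(24,90,15,18,36),middle=(16,82,10,13,24),fine=(10,76,7,8,17))
def sdfB(k,p):
    D,L,h,n,af=B[k]
    q=p-[0,0,af/2]; r=np.hypot(q[:,1],q[:,2]); x=q[:,0]
    def cyl(R,a,b): 
        e=np.stack([r-R,np.abs(x-(a+b)/2)-(b-a)/2],1); return np.linalg.norm(np.maximum(e,0),axis=1)+np.minimum(e.max(1),0)
    def hexp(a,b):
        rr=np.max([np.abs(q[:,2]),np.abs(q[:,2]*.5+q[:,1]*.866),np.abs(q[:,2]*.5-q[:,1]*.866)],axis=0)-af/2
        e=np.stack([rr,np.abs(x-(a+b)/2)-(b-a)/2],1); return np.linalg.norm(np.maximum(e,0),axis=1)+np.minimum(e.max(1),0)
    return np.minimum(cyl(D/2,-L/2,L/2),np.minimum(hexp(-L/2-h,-L/2),hexp(L/2,L/2+n)))
def fit(sdf,k,P,x0,yaws,fz=True):
    best=None
    P=P*1000
    def loc(x):
        c,s=np.cos(x[2]),np.sin(x[2]); e=P-[x[0],x[1],x[3]]
        return np.stack([c*e[:,0]+s*e[:,1],-s*e[:,0]+c*e[:,1],e[:,2]],1)
    for y in yaws:
        r=least_squares(lambda x:sdf(k,loc(x)),[x0[0]*1000,x0[1]*1000,np.radians(y),0],loss="soft_l1",f_scale=2.,x_scale=[1,1,.02,1])
        if best is None or r.cost<best.cost: best=r
    x=best.x; return dict(xy=(x[:2]/1000).round(4),yaw=round(float((np.degrees(x[2])+180)%360-180),1),dz=round(x[3],1),rms=round(float(np.median(np.abs(sdf(k,loc(x))))),2),n=len(P))
XY=dict(bolt_coarse=(.414,-.332),bolt_middle=(.477,.009),bolt_fine=(.456,.159),gauge_coarse=(.639,.277),gauge_middle=(.616,-.248),gauge_fine=(.661,-.009) )
def dof(n,P,x0=None):
    a,k=n.split("_"); x0=XY[n] if x0 is None else x0
    m=(np.hypot(P[:,0]-x0[0],P[:,1]-x0[1])<.085)&(P[:,2]>.004 if a=="bolt" else P[:,2]>-.01)&(P[:,2]<.08)
    P=P[m]
    # keep points within region already
    return fit(sdfB if a=="bolt" else sdfG,k,P,P[:,:2].mean(0),range(-180,180,30))
E
python3 - <<'E'
from h import *
for n in ["bolt_coarse","bolt_middle","bolt_fine","gauge_coarse","gauge_middle","gauge_fine"]:
    for cam in("top","scene"):
        im,d=bot.capture(cam)
        for r in bot.trace(cam,n+("_center" if n[0]=="b" else "_seat")):
            P=cloud(cam,d,r["region"]); 
            if len(P) and np.hypot(*(np.median(P[:,:2],0)-XY[n]))<.05: print(n,cam,round(r["p"],2),dof(n,P))
print(bot.read_state()["time_s"])
E
```

```text
bolt_coarse top 0.86 {'xy': array([ 0.4115, -0.3369]), 'yaw': 11.7, 'dz': np.float64(-0.1), 'rms': 0.86, 'n': 538}
bolt_coarse scene 0.66 {'xy': array([ 0.4116, -0.3354]), 'yaw': 11.2, 'dz': np.float64(0.1), 'rms': 1.31, 'n': 234}
bolt_middle top 0.53 {'xy': array([0.4807, 0.0118]), 'yaw': -135.9, 'dz': np.float64(-0.1), 'rms': 0.94, 'n': 277}
bolt_middle scene 0.74 {'xy': array([0.4812, 0.0142]), 'yaw': -136.5, 'dz': np.float64(0.4), 'rms': 0.99, 'n': 162}
bolt_fine top 0.58 {'xy': array([0.4568, 0.1603]), 'yaw': -4.5, 'dz': np.float64(-0.0), 'rms': 0.73, 'n': 151}
gauge_coarse top 0.96 {'xy': array([0.6401, 0.2777]), 'yaw': -142.3, 'dz': np.float64(-0.6), 'rms': 0.74, 'n': 805}
gauge_coarse scene 0.77 {'xy': array([0.6389, 0.2799]), 'yaw': 38.1, 'dz': np.float64(0.3), 'rms': 0.93, 'n': 649}
gauge_middle top 0.56 {'xy': array([ 0.6165, -0.2495]), 'yaw': 176.6, 'dz': np.float64(0.0), 'rms': 0.69, 'n': 526}
gauge_middle scene 0.64 {'xy': array([ 0.6164, -0.2476]), 'yaw': 177.5, 'dz': np.float64(0.6), 'rms': 1.17, 'n': 419}
gauge_fine scene 0.77 {'xy': array([ 0.6594, -0.0098]), 'yaw': -147.6, 'dz': np.float64(0.5), 'rms': 1.0, 'n': 363}
2.15
```

Top and scene fits agree to about 2 mm on heights and sizes. Next I'll write a planner that turns waypoints into rows.

```bash
cat > plan.py <<'E'
import numpy as np,sys
from rig import bot
def yawof(R): return np.degrees(np.arctan2(R[1,0],R[0,0]))
def plan(wps,claw,step=50,dpr=10):
    s=bot.read_state();p=s["position"]*1000;y=yawof(s["tcp_rot"]);rows=[]
    cp,cy=p.copy(),y
    a,ya=p.copy(),y
    for w in wps:
        t=np.array(w[:3])*1000;yt=w[3]
        st=w[4] if len(w)>4 else step
        n=max(1,int(np.ceil(max(np.linalg.norm(t-a)/st,abs(yt-ya)/dpr))))
        for i in range(1,n+1):
            q=a+(t-a)*i/n;qy=ya+(yt-ya)*i/n
            c,sn=np.cos(np.radians(cy)),np.sin(np.radians(cy))
            e=q-cp; sh=np.round([c*e[0]+sn*e[1],sn*e[0]-c*e[1],-e[2]]).astype(int)
            tr=np.round(-(qy-cy)*2)/2
            rows.append([claw,[int(v) for v in sh],float(tr)])
            cp=cp+np.array([c*sh[0]+sn*sh[1],sn*sh[0]-c*sh[1],-sh[2]]);cy=cy-tr
        a,ya=t,yt
    for i in range(0,len(rows),5): print(str(rows[i:i+5]).replace(' ',''))
    print("end",cp.round(1),round(cy,1),"from",p.round(1),round(y,1))
E
python3 -c "
from plan import *
plan([(.52,.15,.20,70),(.40,-.336,.16,11.5)],0)"
```

```text
[[0,[-39,-29,2],8.0],[0,[-43,-24,2],8.0],[0,[-45,-18,2],8.0],[0,[-48,-11,2],8.0],[0,[-48,-4,1],8.0]]
[[0,[-49,3,2],8.0],[0,[-48,9,2],8.0],[0,[-46,16,2],8.0],[0,[-44,22,2],8.0],[0,[-40,28,2],8.0]]
[[0,[-36,33,2],8.0],[0,[-30,38,2],8.0],[0,[-46,5,3],5.0],[0,[-44,9,4],5.5],[0,[-44,13,3],5.5]]
[[0,[-42,17,4],5.0],[0,[-40,21,4],5.5],[0,[-39,25,3],5.5],[0,[-35,28,4],5.0],[0,[-34,31,4],5.5]]
[[0,[-30,34,3],5.5],[0,[-26,37,4],5.0],[0,[-23,39,4],5.5]]
end [ 400.4 -335.6  159.6] 11.4 from [152.1 606.2 222.6] 165.9
```

servo_tool --increments '[[0,[-39,-29,2],8],[0,[-43,-24,2],8],[0,[-45,-18,2],8],[0,[-48,-11,2],8],[0,[-48,-4,1],8]]'

```text
time_s: 2.78
position: [0.3059, 0.4152, 0.2137]
tcp_rot: [[-0.583, 0.812, 0.001], [0.812, 0.583, 0.0], [-0.0, 0.001, -1.0]]
force: [0.6, 0.5, -1.1]
opening: 1.005
```

servo_tool --increments '[[0,[-49,3,2],8],[0,[-48,9,2],8],[0,[-46,16,2],8],[0,[-44,22,2],8],[0,[-40,28,2],8]]'

```text
time_s: 3.4
position: [0.4597, 0.2247, 0.2037]
tcp_rot: [[0.076, 0.997, 0.001], [0.997, -0.076, 0.0], [0.0, 0.001, -1.0]]
force: [-0.3, 0.2, -0.4]
opening: 1.001
```

servo_tool --increments '[[0,[-36,33,2],8],[0,[-30,38,2],8],[0,[-46,5,3],5],[0,[-44,9,4],5.5],[0,[-44,13,3],5.5]]'

```text
time_s: 4.03
position: [0.4869, 0.0159, 0.1896]
tcp_rot: [[0.591, 0.806, 0.001], [0.806, -0.591, -0.0], [0.0, 0.001, -1.0]]
force: [0.3, -0.5, 0.4]
opening: 1.0
```

servo_tool --increments '[[0,[-42,17,4],5],[0,[-40,21,4],5.5],[0,[-39,25,3],5.5],[0,[-35,28,4],5],[0,[-34,31,4],5.5]]'

```text
time_s: 4.65
position: [0.4322, -0.2052, 0.1707]
tcp_rot: [[0.889, 0.458, 0.001], [0.458, -0.889, -0.001], [0.001, 0.001, -1.0]]
force: [0.3, -0.2, -0.3]
opening: 1.0
```

servo_tool --increments '[[0,[-30,34,3],5.5],[0,[-26,37,4],5],[0,[-23,39,4],5.5],[0,[0,0,0],0]]'

```text
time_s: 5.15
position: [0.4002, -0.3394, 0.1596]
tcp_rot: [[0.981, 0.194, 0.001], [0.194, -0.981, -0.002], [0.001, 0.003, -1.0]]
force: [0.2, 0.2, 0.0]
opening: 0.996
```

Run:
```python
from h import *
s,im,d=capw("pics/w1.png"); print(s["position"])
for r in bot.trace("wrist","bolt_coarse_center"):
    P=cloudw(s,d,r["region"]); print(r["p"],np.round(r["bbox"]),np.median(P,0).round(3))
    if np.hypot(*(np.median(P[:,:2],0)-XY["bolt_coarse"]))<.05: print(dof("bolt_coarse",P))
```

```text
[ 0.40020189 -0.33940216  0.15958738]
0.7 [226. 108. 271. 229.] [ 0.417 -0.333  0.029]
{'xy': array([ 0.4113, -0.3338]), 'yaw': 11.6, 'dz': np.float64(-0.5), 'rms': 0.4, 'n': 3401}
0.67 [324. 135. 435. 181.] [ 0.452 -0.462  0.028]
```

View pics/w1.png

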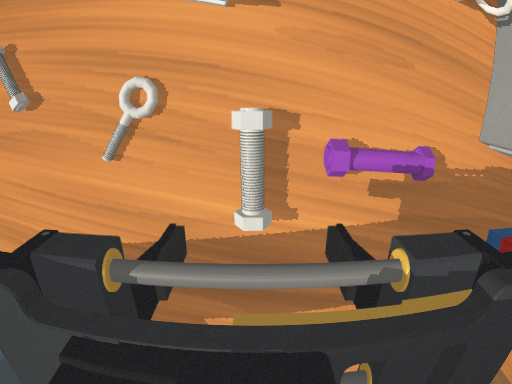

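The wrist view shows the coarse bolt at (252,168), clear of the purple one, and its fit agrees with the others. Descending.

```bash
python3 -c "
from plan import *
plan([(.4113,-.334,.13,11.6,30),(.4113,-.334,.05,11.6,40),(.4113,-.334,.004,11.6,16)],0)"
```

```text
[[0,[6,0,15],-0.0],[0,[5,1,14],-0.0],[0,[0,0,40],-0.0],[0,[0,0,40],-0.0],[0,[0,0,16],-0.0]]
[[0,[0,0,15],-0.0],[0,[0,0,15],-0.0]]
end [ 411.  -334.2    4.4] 11.4 from [ 400.  -335.4  159.4] 11.4
```

servo_tool --increments '[[0,[6,0,15],0],[0,[5,1,14],0],[0,[0,0,40],0],[0,[0,0,40],0],[0,[0,0,16],0]]'

```text
time_s: 5.88
position: [0.4106, -0.3321, 0.0318]
tcp_rot: [[0.98, 0.2, -0.003], [0.2, -0.98, 0.004], [-0.002, -0.005, -1.0]]
force: [-0.7, -0.1, -0.3]
opening: 0.994
```

servo_tool --increments '[[0,[0,0,15],0],[0,[0,0,14],0],[0,[0,0,0],0]]'

```text
time_s: 6.25
position: [0.4112, -0.3342, 0.0051]
tcp_rot: [[0.98, 0.198, -0.001], [0.198, -0.98, 0.001], [-0.0, -0.001, -1.0]]
force: [-0.4, -0.6, -0.1]
opening: 1.001
```

servo_tool --increments '[[1,[0,0,0],0],[1,[0,0,0],0],[1,[0,0,0],0],[1,[0,0,0],0],[1,[0,0,0],0]]'

```text
time_s: 6.88
position: [0.4114, -0.3345, 0.0057]
tcp_rot: [[0.98, 0.198, 0.0], [0.198, -0.98, -0.0], [0.0, 0.0, -1.0]]
force: [-0.1, 0.4, -0.3]
opening: 0.514
```

servo_tool --increments '[[1,[0,0,0],0],[1,[0,0,0],0],[1,[0,0,0],0],[1,[0,0,0],0]]'

```text
time_s: 7.38
position: [0.4112, -0.3341, 0.0055]
tcp_rot: [[0.98, 0.198, -0.0], [0.198, -0.98, 0.0], [-0.0, -0.001, -1.0]]
force: [-0.2, 0.7, 1.9]
opening: 0.265
```

servo_tool --increments '[[1,[0,0,-3],0],[1,[0,0,-10],0],[1,[0,0,-20],0],[1,[0,0,-30],0],[1,[0,0,-30],0]]'

```text
time_s: 8.0
position: [0.411, -0.3342, 0.0996]
tcp_rot: [[0.98, 0.198, -0.0], [0.198, -0.98, 0.0], [-0.0, -0.0, -1.0]]
force: [0.7, -1.1, -3.5]
opening: 0.266
```

servo_tool --increments '[[1,[0,0,-30],0],[1,[0,0,-20],0],[1,[0,0,0],0]]'

```text
time_s: 8.38
position: [0.4119, -0.3352, 0.1503]
tcp_rot: [[0.98, 0.198, 0.003], [0.198, -0.98, -0.003], [0.002, 0.004, -1.0]]
force: [-0.3, 0.7, -3.1]
opening: 0.267
```

Run:
```python
from h import *
s,im,d=capw("pics/w2.png"); print(s["position"])
for r in bot.trace("wrist","bolt_coarse_center"):
    P=cloudw(s,d,r["region"]); print(r["p"],np.round(r["bbox"]),np.median(P,0).round(3))
    print(fit(sdfB,"coarse",P-[0,0,.15],P[:,:2].mean(0),[11,191]))
from plan import *
plan([(.42,-.31,.16,11.6,25),(.62,.24,.16,37.9,40),(.6395,.279,.13,37.9,25)],1)
```

```text
[ 0.41194527 -0.33519931  0.15034429]
0.92 [329. 154. 443. 197.] [ 0.453 -0.461  0.029]
{'xy': array([ 0.4511, -0.4698]), 'yaw': -80.7, 'dz': np.float64(-150.5), 'rms': 0.51, 'n': 2924}
0.64 [212. 133. 295. 315.] [ 0.447 -0.33   0.173]
{'xy': array([ 0.4122, -0.3351]), 'yaw': 11.6, 'dz': np.float64(-5.6), 'rms': 0.39, 'n': 8503}
[[1,[7,-11,-6],-0.0],[1,[7,-11,-6],-0.0],[1,[20,-33,0],-2.0],[1,[22,-32,0],-1.5],[1,[22,-33,0],-2.0]]
[[1,[23,-31,0],-1.5],[1,[24,-30,0],-2.0],[1,[26,-30,0],-1.5],[1,[26,-29,0],-2.0],[1,[27,-28,0],-1.5]]
[[1,[28,-28,0],-2.0],[1,[28,-26,0],-1.5],[1,[30,-26,0],-2.0],[1,[30,-24,0],-1.5],[1,[31,-24,0],-2.0]]
[[1,[32,-23,0],-1.5],[1,[32,-22,0],-2.0],[1,[13,-6,10],0.0],[1,[13,-6,10],0.0],[1,[13,-6,10],0.0]]
end [639.5 278.5 130.3] 37.9 from [ 410.8 -333.9  148.3] 11.4
```

View pics/w2.png

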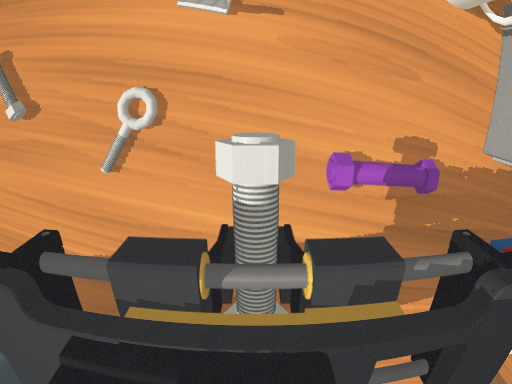

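The bolt is held centred at its mid-shank and level, with its axis about 12.4 mm above the TCP.

servo_tool --increments '[[1,[7,-11,-6],0],[1,[7,-11,-6],0],[1,[20,-33,0],-2],[1,[22,-32,0],-1.5],[1,[22,-33,0],-2]]'

```text
time_s: 9.1
position: [0.4609, -0.1979, 0.1606]
tcp_rot: [[0.956, 0.292, -0.0], [0.292, -0.956, 0.0], [-0.0, -0.0, -1.0]]
force: [0.5, 0.1, -3.0]
opening: 0.265
```

servo_tool --increments '[[1,[23,-31,0],-1.5],[1,[24,-30,0],-2],[1,[26,-30,0],-1.5],[1,[26,-29,0],-2],[1,[27,-28,0],-1.5]]'

```text
time_s: 9.72
position: [0.5272, -0.0149, 0.1605]
tcp_rot: [[0.902, 0.431, -0.001], [0.431, -0.902, 0.0], [-0.0, -0.001, -1.0]]
force: [1.1, -0.9, -3.4]
opening: 0.265
```

servo_tool --increments '[[1,[28,-28,0],-2],[1,[28,-26,0],-1.5],[1,[30,-26,0],-2],[1,[30,-24,0],-1.5],[1,[31,-24,0],-2]]'

```text
time_s: 10.35
position: [0.5932, 0.1684, 0.1602]
tcp_rot: [[0.824, 0.567, -0.001], [0.567, -0.824, -0.0], [-0.001, -0.001, -1.0]]
force: [1.1, -0.7, -3.4]
opening: 0.266
```

servo_tool --increments '[[1,[32,-23,0],-1.5],[1,[32,-22,0],-2],[1,[13,-6,10],0],[1,[13,-6,10],0],[1,[13,-6,10],0]]'

```text
time_s: 10.98
position: [0.6394, 0.2779, 0.1291]
tcp_rot: [[0.789, 0.614, -0.002], [0.614, -0.789, -0.001], [-0.002, -0.001, -1.0]]
force: [-0.0, -0.8, -4.6]
opening: 0.265
```

servo_tool --increments '[[1,[0,0,0],0],[1,[0,0,0],0]]'

```text
time_s: 11.22
position: [0.6398, 0.2772, 0.1303]
tcp_rot: [[0.789, 0.614, -0.001], [0.614, -0.789, -0.001], [-0.001, -0.0, -1.0]]
force: [0.3, 1.0, -4.3]
opening: 0.262
```

Run:
```python
from h import *
s,im,d=capw("pics/w3.png"); print(s["position"],s["time_s"])
for r in bot.trace("wrist","gauge_coarse_seat"):
    P=cloudw(s,d,r["region"]); print(r["p"],np.round(r["bbox"]),dof("gauge_coarse",P))
for r in bot.trace("wrist","bolt_coarse_center"):
    P=cloudw(s,d,r["region"]); print(r["p"],np.round(r["bbox"]),np.median(P,0).round(3))
    print(fit(sdfB,"coarse",P-[0,0,.15],P[:,:2].mean(0),[38]))
from plan import *
print(yawof(s["tcp_rot"]))
```

```text
[0.63981938 0.27722997 0.1303258 ] 11.225
0.89 [210. 156. 291. 233.] {'xy': array([0.6397, 0.2812]), 'yaw': -142.1, 'dz': np.float64(-0.3), 'rms': 0.39, 'n': 1295}
0.8 [214. 134. 296. 316.] [0.668 0.298 0.153]
{'xy': array([0.6495, 0.2843]), 'yaw': 37.9, 'dz': np.float64(-4.7), 'rms': 2.87, 'n': 8394}
37.881155586302256
```

View pics/w3.png

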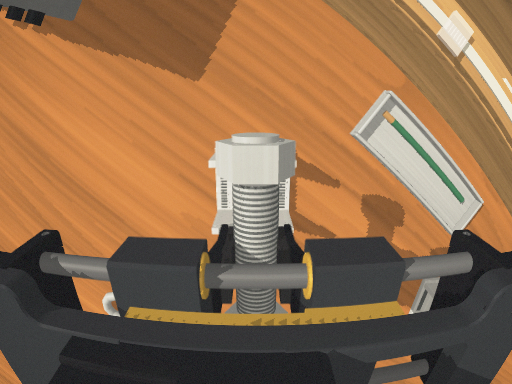

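```bash
python3 -c "
from plan import *
plan([(.6397,.2798,.11,37.9,25),(.6397,.2798,.05,37.9,20),(.6397,.2798,.034,37.9,6)],1)"
```

```text
[[1,[1,-2,21],-0.0],[1,[0,0,20],-0.0],[1,[0,0,20],-0.0],[1,[0,0,20],-0.0],[1,[0,0,5],-0.0]]
[[1,[0,0,6],-0.0],[1,[0,0,5],-0.0]]
end [639.7 279.5  34.1] 37.9 from [640.1 277.3 131.1] 37.9
```

servo_tool --increments '[[1,[1,-2,21],0],[1,[0,0,20],0],[1,[0,0,20],0],[1,[0,0,20],0],[1,[0,0,5],0]]'

```text
time_s: 12.0
position: [0.6379, 0.2797, 0.0417]
tcp_rot: [[0.789, 0.615, -0.005], [0.615, -0.789, -0.001], [-0.004, -0.002, -1.0]]
force: [-0.3, 0.4, -3.2]
opening: 0.268
```

servo_tool --increments '[[1,[0,0,6],0],[1,[0,0,4],0],[1,[0,0,0],0]]'

```text
time_s: 12.38
position: [0.6397, 0.2802, 0.0348]
tcp_rot: [[0.789, 0.615, 0.0], [0.615, -0.789, 0.0], [0.0, 0.0, -1.0]]
force: [0.0, -0.1, -2.8]
opening: 0.265
```

servo_tool --increments '[[1,[0,0,2],0],[1,[0,0,0],0]]'

```text
time_s: 12.62
position: [0.6396, 0.2802, 0.0328]
tcp_rot: [[0.789, 0.615, 0.0], [0.615, -0.789, 0.0], [0.0, 0.0, -1.0]]
force: [-1.1, -1.0, -4.1]
opening: 0.264
```

servo_tool --increments '[[1,[0,0,2],0],[1,[0,0,0],0]]'

```text
time_s: 12.88
position: [0.6394, 0.2801, 0.0304]
tcp_rot: [[0.789, 0.615, -0.0], [0.615, -0.789, -0.0], [-0.0, -0.0, -1.0]]
force: [-0.9, 0.6, -3.7]
opening: 0.261
```

servo_tool --increments '[[1,[0,0,1],0],[1,[0,0,0],0]]'

```text
time_s: 13.12
position: [0.6396, 0.2804, 0.0299]
tcp_rot: [[0.789, 0.615, 0.0], [0.615, -0.789, 0.0], [0.0, -0.0, -1.0]]
force: [-1.8, 0.3, -1.5]
opening: 0.262
```

servo_tool --increments '[[1,[0,0,1],0],[1,[0,0,0],0]]'

```text
time_s: 13.38
position: [0.6396, 0.2805, 0.0296]
tcp_rot: [[0.789, 0.615, 0.0], [0.615, -0.789, 0.0], [0.001, -0.0, -1.0]]
force: [-2.4, -0.1, 4.5]
opening: 0.261
```

servo_tool --increments '[[0.6,[0,0,0],0],[0.6,[0,0,0],0],[0.4,[0,0,0],0],[0.4,[0,0,0],0],[0.4,[0,0,0],0]]'

```text
time_s: 14.0
position: [0.6396, 0.2801, 0.0284]
tcp_rot: [[0.789, 0.614, -0.0], [0.614, -0.789, -0.0], [-0.0, 0.0, -1.0]]
force: [1.0, 0.3, 0.5]
opening: 0.583
```

servo_tool --increments '[[0.4,[0,0,-5],0],[0.4,[0,0,-20],0],[0.4,[0,0,-40],0],[0.4,[0,0,-40],0],[0.4,[0,0,-20],0]]'

```text
time_s: 14.62
position: [0.6413, 0.2807, 0.1579]
tcp_rot: [[0.789, 0.615, 0.006], [0.615, -0.789, 0.002], [0.006, 0.002, -1.0]]
force: [-0.1, -0.7, 0.8]
opening: 0.605
```

Run:
```python
from h import *
from plan import *
plan([(.60,.23,.17,37.9,40),(.47,.013,.16,44,45)],0.2)
im,d=bot.capture("top"); cv2.imwrite("pics/t1.png",cv2.resize(im[90:240,80:280],(800,600)))
for r in bot.trace("top","bolt_coarse_center"):
    P=cloud("top",d,r["region"]); print(r["p"],np.median(P,0).round(3), fit(sdfB,"coarse",P,P[:,:2].mean(0),[38,218]))
```

```text
[[0.2,[-32,7,-6],0.0],[0.2,[-32,8,-6],0.0],[0.2,[-39,15,2],-1.0],[0.2,[-40,14,1],-1.0],[0.2,[-39,14,2],-1.0]]
[[0.2,[-41,13,2],-1.0],[0.2,[-40,13,1],-1.0],[0.2,[-40,12,2],-1.0]]
end [470.5  12.9 159.9] 43.9 from [641.3 280.7 157.9] 37.9
0.65 [0.637 0.274 0.052] {'xy': array([0.6389, 0.2771]), 'yaw': 37.8, 'dz': np.float64(23.4), 'rms': 0.67, 'n': 550}
0.57 [ 0.451 -0.472  0.029] {'xy': array([ 0.4516, -0.4747]), 'yaw': 99.3, 'dz': np.float64(0.1), 'rms': 0.78, 'n': 546}
```

View pics/t1.png

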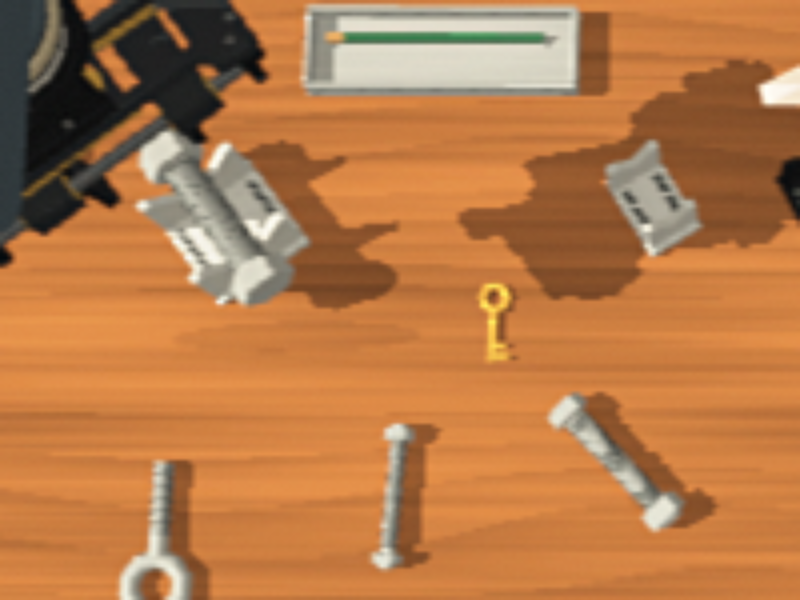

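The coarse bolt is seated: its axis fits at 41.4 mm against 42 mm, and it is centred with head and nut outside the cheeks. Now the middle bolt.

servo_tool --increments '[[0.2,[-32,7,-6],0],[0.2,[-32,8,-6],0],[0.2,[-39,15,2],-1],[0.2,[-40,14,1],-1],[0.2,[-39,14,2],-1]]'

```text
time_s: 15.35
position: [0.5314, 0.1204, 0.1591]
tcp_rot: [[0.755, 0.656, -0.003], [0.656, -0.755, -0.0], [-0.003, -0.002, -1.0]]
force: [-0.3, -1.1, -0.6]
opening: 0.798
```

servo_tool --increments '[[0.2,[-41,13,2],-1],[0.2,[-40,13,1],-1],[0.2,[-40,12,2],-1],[0.2,[0,0,0],0],[0.2,[0,0,0],0]]'

```text
time_s: 15.98
position: [0.4687, 0.0125, 0.155]
tcp_rot: [[0.721, 0.693, -0.001], [0.693, -0.721, 0.001], [-0.0, -0.001, -1.0]]
force: [0.1, 0.6, -0.1]
opening: 0.802
```

Run:
```python
from h import *
from plan import *
s,im,d=capw("pics/w4.png"); print(s["position"])
for r in bot.trace("wrist","bolt_middle_center"):
    P=cloudw(s,d,r["region"]); print(r["p"],np.round(r["bbox"]),np.median(P,0).round(3))
    if np.hypot(*(np.median(P[:,:2],0)-XY["bolt_middle"]))<.05:
        f=dof("bolt_middle",P); print(f); x,y=f["xy"]; w=(f["yaw"])%180
        plan([(x,y,.12,w,30),(x,y,.045,w,40),(x,y,.002,w,15)],0.2)
```

```text
[0.46874119 0.01252001 0.15497827]
0.91 [250. 120. 277. 226.] [0.481 0.015 0.019]
{'xy': array([0.4813, 0.0156]), 'yaw': -135.9, 'dz': np.float64(-0.5), 'rms': 0.38, 'n': 1825}
[[0.2,[5,3,18],-0.0],[0.2,[5,4,17],-0.0],[0.2,[0,0,38],-0.0],[0.2,[0,0,37],-0.0],[0.2,[0,0,15],-0.0]]
[[0.2,[0,0,14],-0.0],[0.2,[0,0,14],-0.0]]
end [481.3  14.9   2.3] 44.0 from [469.3  13.  155.3] 44.0
```

View pics/w4.png

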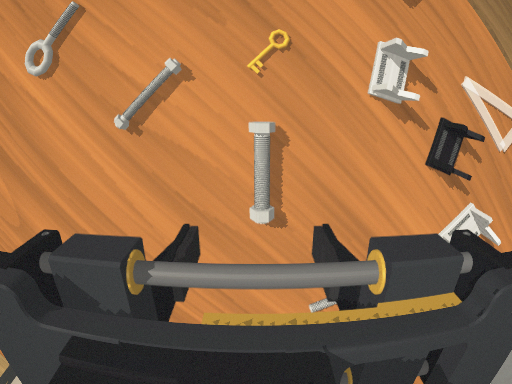

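servo_tool --increments '[[0.2,[5,3,18],0],[0.2,[5,3,17],0],[0.2,[0,0,38],0],[0.2,[0,0,37],0],[0.2,[0,0,15],0]]'

```text
time_s: 16.7
position: [0.4792, 0.0157, 0.0283]
tcp_rot: [[0.72, 0.694, -0.004], [0.694, -0.72, 0.001], [-0.002, -0.003, -1.0]]
force: [-0.7, -0.5, 0.2]
opening: 0.799
```

servo_tool --increments '[[0.2,[0,0,14],0],[0.2,[0,0,13],0],[0.2,[0,0,0],0]]'

```text
time_s: 17.08
position: [0.48, 0.015, 0.0032]
tcp_rot: [[0.72, 0.694, -0.001], [0.694, -0.72, 0.0], [-0.0, -0.001, -1.0]]
force: [-0.8, -0.4, -0.0]
opening: 0.802
```

servo_tool --increments '[[1,[0,0,0],0],[1,[0,0,0],0],[1,[0,0,0],0],[1,[0,0,0],0],[1,[0,0,0],0]]'

```text
time_s: 17.7
position: [0.4802, 0.0149, 0.0037]
tcp_rot: [[0.72, 0.694, 0.0], [0.694, -0.72, -0.0], [0.0, 0.0, -1.0]]
force: [-0.1, -0.8, -0.8]
opening: 0.316
```

servo_tool --increments '[[1,[0,0,0],0],[1,[0,0,0],0],[1,[0,0,0],0],[1,[0,0,0],0],[1,[0,0,0],0]]'

```text
time_s: 18.32
position: [0.4802, 0.0149, 0.0036]
tcp_rot: [[0.72, 0.694, 0.0], [0.694, -0.72, -0.0], [0.0, 0.0, -1.0]]
force: [0.3, -0.1, 0.3]
opening: 0.171
```

servo_tool --increments '[[1,[0,0,-3],0],[1,[0,0,-10],0],[1,[0,0,-25],0],[1,[0,0,-35],0],[1,[0,0,-35],0]]'

```text
time_s: 18.95
position: [0.4797, 0.0151, 0.1129]
tcp_rot: [[0.72, 0.694, -0.001], [0.694, -0.72, 0.0], [-0.0, -0.0, -1.0]]
force: [0.2, -0.3, -2.9]
opening: 0.17
```

servo_tool --increments '[[1,[0,0,-30],0],[1,[0,0,-10],0],[1,[0,0,0],0],[1,[0,0,0],0]]'

```text
time_s: 19.45
position: [0.4792, 0.0151, 0.1505]
tcp_rot: [[0.72, 0.694, -0.003], [0.694, -0.72, 0.0], [-0.001, -0.002, -1.0]]
force: [0.2, 0.2, -1.7]
opening: 0.173
```

Run:
```python
from h import *
from plan import *
s,im,d=capw("pics/w5.png"); print(s["position"],s["force"])
for r in bot.trace("wrist","bolt_middle_center"):
    P=cloudw(s,d,r["region"]); print(r["p"],np.round(r["bbox"]),np.median(P,0).round(3))
    print(min([fit(sdfB,"middle",P-[0,0,.15],s["position"][:2]+o,[44]) for o in ([0,0],[.01,.01],[-.01,-.01])],key=lambda f:f["rms"]))
plan([(.48,0,.16,44,12),(.60,-.22,.16,-3,35),(.6165,-.2485,.13,-3,20)],1)
```

```text
[0.47915623 0.0151148  0.15051533] [ 0.20620903  0.2301614  -1.65453873]
0.68 [229. 154. 283. 313.] [0.497 0.031 0.166]
{'xy': array([0.4788, 0.0144]), 'yaw': 44.2, 'dz': np.float64(-3.4), 'rms': 0.42, 'n': 4475}
[[1,[-5,6,-5],-0.0],[1,[-5,5,-5],-0.0],[1,[-8,31,0],6.0],[1,[-5,31,0],5.5],[1,[-2,31,0],6.0]]
[[1,[1,31,0],6.0],[1,[4,31,0],6.0],[1,[8,31,0],5.5],[1,[10,29,0],6.0],[1,[14,28,0],6.0]]
[[1,[6,9,10],-0.0],[1,[6,10,10],-0.0],[1,[6,9,10],-0.0]]
end [ 616.4 -248.7  130.4] -3.1 from [479.3  15.1 150.4] 43.9
```

View pics/w5.png

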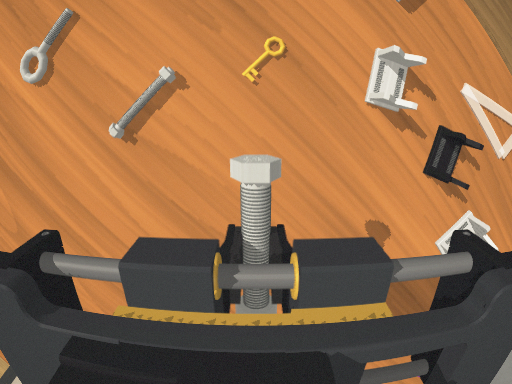

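The middle bolt is held centred and level. Its axis is about 8.3 mm above the TCP, so the seat should come at TCP z of about 33.7 mm.

servo_tool --increments '[[1,[-5,6,-5],0],[1,[-5,5,-5],0],[1,[-8,31,0],6],[1,[-5,31,0],5.5],[1,[-2,31,0],6]]'

```text
time_s: 20.18
position: [0.5269, -0.0841, 0.1619]
tcp_rot: [[0.897, 0.442, 0.0], [0.442, -0.897, -0.0], [0.0, 0.0, -1.0]]
force: [0.4, 0.2, -1.5]
opening: 0.171
```

servo_tool --increments '[[1,[1,31,0],6],[1,[4,31,0],6],[1,[8,31,0],5.5],[1,[10,29,0],6],[1,[14,28,0],6]]'

```text
time_s: 20.8
position: [0.6009, -0.2215, 0.1616]
tcp_rot: [[0.998, -0.058, -0.0], [-0.058, -0.998, 0.0], [-0.0, -0.0, -1.0]]
force: [-0.3, -0.3, -1.9]
opening: 0.17
```

servo_tool --increments '[[1,[6,9,10],0],[1,[6,10,10],0],[1,[6,9,10],0],[1,[0,0,0],0],[1,[0,0,0],0]]'

```text
time_s: 21.42
position: [0.6171, -0.2482, 0.1314]
tcp_rot: [[0.999, -0.053, -0.001], [-0.053, -0.999, 0.001], [-0.001, -0.001, -1.0]]
force: [-1.0, -0.7, -1.4]
opening: 0.174
```

Run:
```python
from h import *
from plan import *
s,im,d=capw("pics/w6.png"); print(s["position"],yawof(s["tcp_rot"]))
for r in bot.trace("wrist","gauge_middle_seat"):
    P=cloudw(s,d,r["region"]); print(r["p"],np.round(r["bbox"]),dof("gauge_middle",P))
plan([(.6165,-.2475,.11,-3,25),(.6165,-.2475,.055,-3,20),(.6165,-.2475,.038,-3,6)],1)
```

```text
[ 0.61705813 -0.24817628  0.13139516] -3.0464013293173893
0.93 [222. 152. 284. 231.] {'xy': array([ 0.6194, -0.2466]), 'yaw': -9.8, 'dz': np.float64(-0.3), 'rms': 0.78, 'n': 1359}
[[1,[-1,-1,22],-0.0],[1,[0,0,18],-0.0],[1,[0,0,19],-0.0],[1,[0,0,18],-0.0],[1,[0,0,6],-0.0]]
[[1,[0,0,5],-0.0],[1,[0,0,6],-0.0]]
end [ 616.4 -247.2   37.9] -3.0 from [ 617.3 -248.3  131.9] -3.0
```

View pics/w6.png

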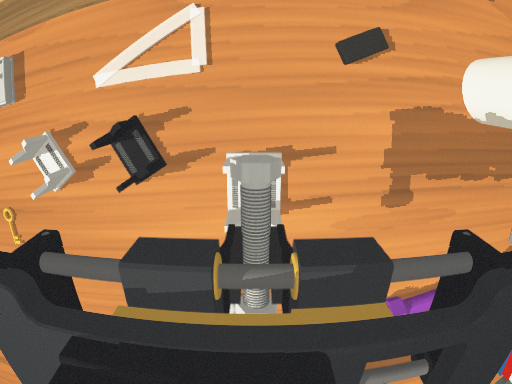

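The wrist trace of this cradle includes part of the held bolt, so I don't trust its yaw of −9.8°. The picture shows the cradle square to the tool, and top and scene agree on −3°, so I'll use those.

servo_tool --increments '[[1,[-1,-1,22],0],[1,[0,0,18],0],[1,[0,0,19],0],[1,[0,0,18],0],[1,[0,0,6],0]]'

```text
time_s: 22.15
position: [0.6154, -0.2473, 0.0466]
tcp_rot: [[0.999, -0.054, -0.003], [-0.054, -0.999, 0.002], [-0.003, -0.001, -1.0]]
force: [0.3, 0.2, -1.4]
opening: 0.171
```

servo_tool --increments '[[1,[0,0,5],0],[1,[0,0,4],0],[1,[0,0,0],0]]'

```text
time_s: 22.52
position: [0.6165, -0.2479, 0.0397]
tcp_rot: [[0.999, -0.054, 0.0], [-0.054, -0.999, -0.0], [0.0, 0.0, -1.0]]
force: [0.2, 0.4, -2.3]
opening: 0.175
```

servo_tool --increments '[[1,[0,0,2],0],[1,[0,0,0],0]]'

```text
time_s: 22.78
position: [0.6164, -0.2478, 0.0377]
tcp_rot: [[0.999, -0.054, 0.0], [-0.054, -0.999, -0.0], [0.0, 0.0, -1.0]]
force: [1.0, -0.3, -2.6]
opening: 0.173
```

servo_tool --increments '[[1,[0,0,2],0],[1,[0,0,0],0]]'

```text
time_s: 23.02
position: [0.6163, -0.2477, 0.0354]
tcp_rot: [[0.999, -0.054, -0.0], [-0.054, -0.999, 0.0], [-0.0, -0.0, -1.0]]
force: [-0.6, 0.5, -2.1]
opening: 0.176
```

servo_tool --increments '[[1,[0,0,1],0],[1,[0,0,0],0]]'

```text
time_s: 23.28
position: [0.6164, -0.2477, 0.035]
tcp_rot: [[0.999, -0.054, 0.0], [-0.054, -0.999, 0.0], [0.0, -0.0, -1.0]]
force: [-0.1, 2.0, 1.3]
opening: 0.167
```

servo_tool --increments '[[1,[0,0,1],0],[1,[0,0,0],0]]'

```text
time_s: 23.52
position: [0.6165, -0.2475, 0.0347]
tcp_rot: [[0.999, -0.054, 0.0], [-0.054, -0.999, 0.0], [0.0, -0.0, -1.0]]
force: [-1.7, 2.1, 5.8]
opening: 0.174
```

servo_tool --increments '[[1,[0,-1,0],0],[1,[0,0,0],0]]'

```text
time_s: 23.78
position: [0.6168, -0.2467, 0.0339]
tcp_rot: [[0.999, -0.054, 0.001], [-0.054, -0.999, -0.0], [0.001, 0.0, -1.0]]
force: [0.3, 0.2, 4.0]
opening: 0.17
```

servo_tool --increments '[[1,[0,0,1],0],[1,[0,0,0],0]]'

```text
time_s: 24.02
position: [0.6168, -0.2467, 0.0338]
tcp_rot: [[0.999, -0.054, 0.001], [-0.054, -0.999, -0.0], [0.001, -0.0, -1.0]]
force: [-2.3, 2.7, 8.0]
opening: 0.171
```

Seated at z = 33.8 mm, as predicted. Releasing.

servo_tool --increments '[[0.7,[0,0,0],0],[0.7,[0,0,0],0],[0.5,[0,0,0],0],[0.5,[0,0,0],0],[0.5,[0,0,0],0]]'

```text
time_s: 24.65
position: [0.6164, -0.2469, 0.0324]
tcp_rot: [[0.999, -0.054, -0.0], [-0.054, -0.999, 0.0], [-0.0, -0.0, -1.0]]
force: [-0.1, -0.0, -0.3]
opening: 0.483
```

servo_tool --increments '[[0.5,[0,0,-5],0],[0.5,[0,0,-20],0],[0.5,[0,0,-40],0],[0.5,[0,0,-40],0],[0.5,[0,0,-20],0]]'

```text
time_s: 25.28
position: [0.618, -0.2477, 0.1622]
tcp_rot: [[0.999, -0.054, 0.006], [-0.054, -0.999, -0.003], [0.006, 0.003, -1.0]]
force: [0.2, 0.0, -0.5]
opening: 0.494
```

Run:
```python
from h import *
from plan import *
plan([(.60,-.20,.17,-3,35),(.445,.16,.15,-4.5,45)],0.3)
im,d=bot.capture("top"); cv2.imwrite("pics/t2.png",cv2.resize(im[90:240,200:400],(800,600)))
for r in bot.trace("top","bolt_middle_center"):
    P=cloud("top",d,r["region"]); print(r["p"],np.median(P,0).round(3), fit(sdfB,"middle",P,P[:,:2].mean(0),[-3,177]))
im,d=bot.capture("scene"); cv2.imwrite("pics/s2.png",cv2.resize(im[170:270,160:410],(800,320)))
for r in bot.trace("scene","bolt_middle_center"):
    P=cloud("scene",d,r["region"]); print(r["p"],np.median(P,0).round(3), fit(sdfB,"middle",P,P[:,:2].mean(0),[-3,177]))
```

```text
[[0.3,[-10,-23,-4],-0.0],[0.3,[-11,-24,-4],-0.0],[0.3,[-19,-39,2],0.0],[0.3,[-19,-39,3],0.5],[0.3,[-20,-39,2],-0.0]]
[[0.3,[-20,-38,2],0.0],[0.3,[-19,-39,2],0.5],[0.3,[-20,-39,3],-0.0],[0.3,[-20,-39,2],0.0],[0.3,[-20,-38,2],0.5]]
[[0.3,[-21,-39,2],-0.0]]
end [444.8 160.3 150.2] -4.6 from [ 618.  -247.7  162.2] -3.1
0.63 [ 0.619 -0.246  0.048] {'xy': array([ 0.6176, -0.2474]), 'yaw': 177.6, 'dz': np.float64(29.8), 'rms': 1.03, 'n': 204}
0.38 [0.582 0.098 0.003] {'xy': array([0.5498, 0.0935]), 'yaw': 9.7, 'dz': np.float64(-2.5), 'rms': 1.82, 'n': 68}
```

View pics/t2.png

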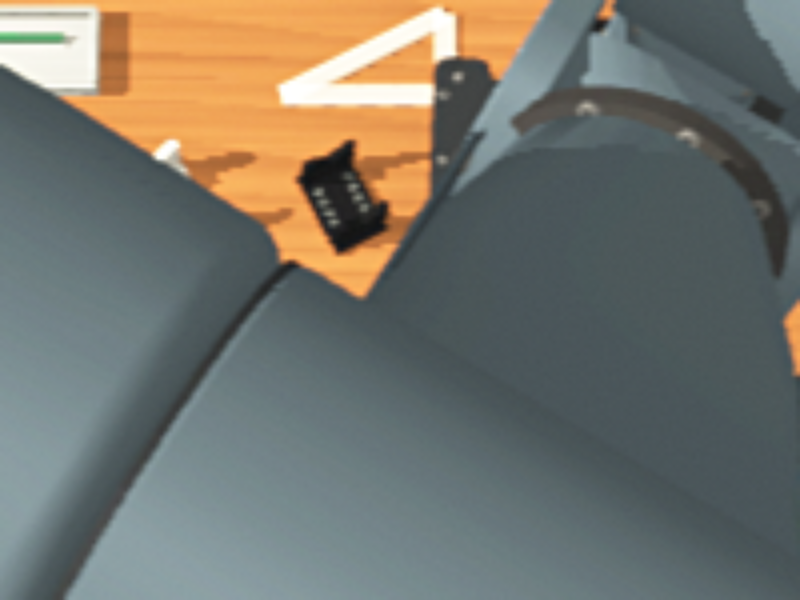

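View pics/s2.png

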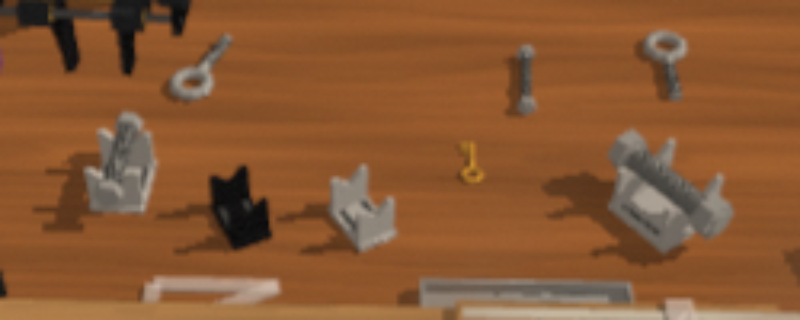

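servo_tool --increments '[[0.3,[-10,-23,-4],0],[0.3,[-11,-24,-4],0],[0.3,[-19,-39,2],0],[0.3,[-19,-39,3],0.5],[0.3,[-20,-39,2],0]]'

```text
time_s: 26.1
position: [0.545, -0.0772, 0.1572]
tcp_rot: [[0.998, -0.063, -0.003], [-0.063, -0.998, 0.001], [-0.003, -0.001, -1.0]]
force: [-0.0, 0.4, 0.0]
opening: 0.695
```

servo_tool --increments '[[0.3,[-20,-38,2],0],[0.3,[-19,-39,2],0.5],[0.3,[-20,-39,3],0],[0.3,[-20,-39,2],0],[0.3,[-20,-38,2],0.5]]'

```text
time_s: 26.72
position: [0.4594, 0.1218, 0.1465]
tcp_rot: [[0.997, -0.08, -0.003], [-0.08, -0.997, 0.0], [-0.003, 0.0, -1.0]]
force: [0.1, 0.7, 0.5]
opening: 0.701
```

servo_tool --increments '[[0.3,[-21,-39,2],0],[0.3,[0,0,0],0],[0.3,[0,0,0],0]]'

```text
time_s: 27.1
position: [0.4432, 0.1609, 0.145]
tcp_rot: [[0.997, -0.079, -0.001], [-0.079, -0.997, -0.0], [-0.001, 0.001, -1.0]]
force: [-0.7, 0.2, -0.5]
opening: 0.702
```

Run:
```python
from h import *
from plan import *
im,d=bot.capture("top"); cv2.imwrite("pics/t3.png",cv2.resize(im[100:250,220:420],(800,600)))
for r in bot.trace("top","bolt_middle_center")[:2]:
    P=cloud("top",d,r["region"]); print(r["p"],np.median(P,0).round(3), fit(sdfB,"middle",P,P[:,:2].mean(0),[-3,177]))
s,im,d=capw("pics/w7.png"); print(s["position"])
for r in bot.trace("wrist","bolt_fine_center"):
    P=cloudw(s,d,r["region"]); print(r["p"],np.round(r["bbox"]),np.median(P,0).round(3))
    if np.hypot(*(np.median(P[:,:2],0)-XY["bolt_fine"]))<.05:
        f=dof("bolt_fine",P); print(f); x,y=f["xy"]; w=(f["yaw"]+90)%180-90
        plan([(x,y,.12,w,30),(x,y,.045,w,40),(x,y,.003,w,14)],0.3)
```

```text
0.64 [ 0.616 -0.247  0.049] {'xy': array([ 0.6175, -0.2487]), 'yaw': 176.7, 'dz': np.float64(29.9), 'rms': 0.87, 'n': 315}
[0.44385532 0.16029304 0.14530976]
0.56 [243. 127. 261. 213.] [0.46  0.163 0.012]
{'xy': array([0.457 , 0.1635]), 'yaw': -3.6, 'dz': np.float64(-0.4), 'rms': 0.38, 'n': 1078}
[[0.3,[13,-4,25],-1.0],[0.3,[0,0,38],-0.0],[0.3,[0,0,37],-0.0],[0.3,[0,0,14],-0.0],[0.3,[0,0,14],-0.0]]
[[0.3,[0,0,14],-0.0]]
end [457.2 163.1   3.5] -3.7 from [443.9 160.2 145.5] -4.7
```

View pics/t3.png

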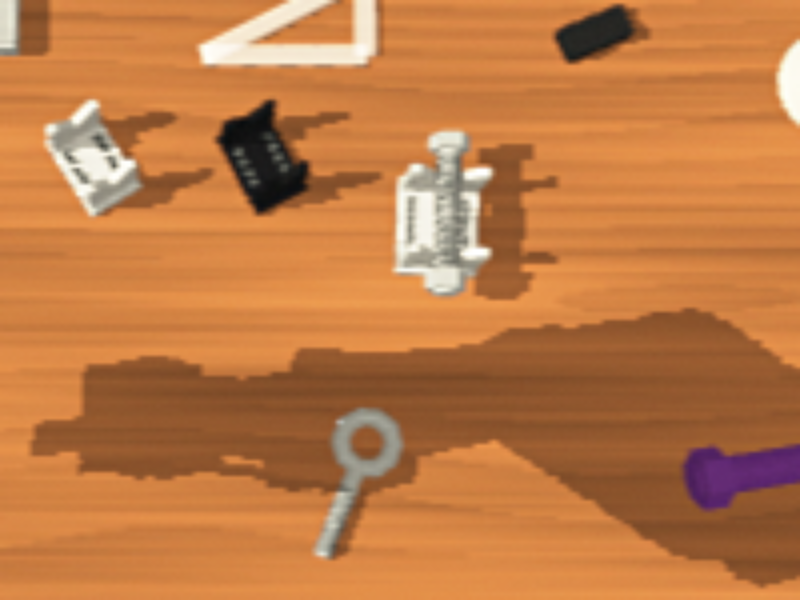

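View pics/w7.png

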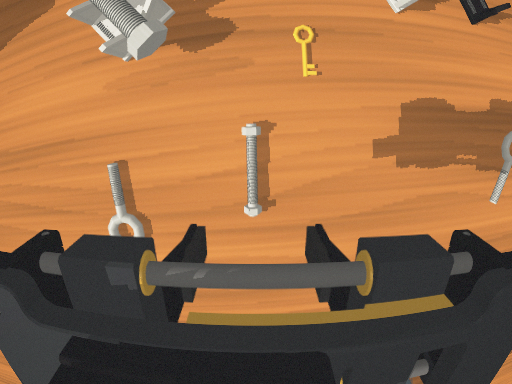

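The middle bolt is seated (axis at 41.9 mm) with head and nut outside the cheeks. Grasping the fine bolt, seen at (252,170).

servo_tool --increments '[[0.3,[13,-3,25],-1],[0.3,[0,0,38],0],[0.3,[0,0,37],0],[0.3,[0,0,14],0],[0.3,[0,0,14],0]]'

```text
time_s: 27.92
position: [0.4572, 0.1628, 0.0172]
tcp_rot: [[0.998, -0.063, 0.001], [-0.063, -0.998, 0.0], [0.001, -0.0, -1.0]]
force: [0.4, 0.1, -0.2]
opening: 0.702
```

servo_tool --increments '[[0.3,[0,0,14],0],[0.3,[0,0,0],0],[0.3,[0,0,0],0]]'

```text
time_s: 28.3
position: [0.4567, 0.1632, 0.004]
tcp_rot: [[0.998, -0.062, 0.001], [-0.062, -0.998, 0.0], [0.001, -0.0, -1.0]]
force: [-0.1, 0.2, -0.4]
opening: 0.698
```

servo_tool --increments '[[1,[0,0,1],0],[1,[0,0,0],0],[1,[0,0,0],0],[1,[0,0,0],0],[1,[0,0,0],0]]'

```text
time_s: 28.92
position: [0.4564, 0.1631, 0.0026]
tcp_rot: [[0.998, -0.063, 0.0], [-0.063, -0.998, -0.0], [0.0, 0.0, -1.0]]
force: [1.1, -0.1, -0.2]
opening: 0.219
```

servo_tool --increments '[[1,[0,0,0],0],[1,[0,0,0],0],[1,[0,0,0],0],[1,[0,0,0],0],[1,[0,0,0],0]]'

```text
time_s: 29.55
position: [0.4564, 0.1631, 0.0026]
tcp_rot: [[0.998, -0.062, -0.0], [-0.062, -0.998, -0.0], [-0.0, 0.0, -1.0]]
force: [-0.5, -0.1, 1.8]
opening: 0.1
```

servo_tool --increments '[[1,[0,0,-3],0],[1,[0,0,-10],0],[1,[0,0,-25],0],[1,[0,0,-35],0],[1,[0,0,-35],0]]'

```text
time_s: 30.18
position: [0.4561, 0.1631, 0.112]
tcp_rot: [[0.998, -0.062, -0.0], [-0.062, -0.998, -0.0], [-0.0, 0.0, -1.0]]
force: [0.7, 0.6, -1.1]
opening: 0.103
```

servo_tool --increments '[[1,[0,0,-30],0],[1,[0,0,-10],0],[1,[0,0,0],0],[1,[0,0,0],0]]'

```text
time_s: 30.68
position: [0.4555, 0.163, 0.1496]
tcp_rot: [[0.998, -0.063, -0.002], [-0.063, -0.998, -0.0], [-0.002, 0.0, -1.0]]
force: [0.5, 0.4, -0.2]
opening: 0.103
```

Run:
```python
from h import *
from plan import *
s,im,d=capw("pics/w8.png"); print(s["position"],s["force"])
for r in bot.trace("wrist","bolt_fine_center"):
    P=cloudw(s,d,r["region"]); print(r["p"],np.round(r["bbox"]),np.median(P,0).round(3))
    print(min([fit(sdfB,"fine",P-[0,0,.15],s["position"][:2]+o,[-4]) for o in ([0,0],[.01,0],[-.01,0])],key=lambda f:f["rms"]))
plan([(.47,.15,.16,-3.6,12),(.64,.01,.16,32.4,35),(.6598,-.0095,.13,32.4,20)],1)
for n,cam in (("gauge_fine","top"),("gauge_fine","scene")):
    im,d=bot.capture(cam)
    for r in bot.trace(cam,n+"_seat"):
        P=cloud(cam,d,r["region"])
        if len(P): print(cam,r["p"],dof(n,P) if np.hypot(*(np.median(P[:,:2],0)-XY[n]))<.05 else np.median(P,0))
```

```text
[0.45546951 0.16299315 0.14955292] [ 0.54270435  0.43152481 -0.18992147]
[[1,[8,6,-5],0.0],[1,[7,6,-6],0.0],[1,[26,19,0],-5.0],[1,[24,20,0],-5.5],[1,[21,23,0],-5.0]]
[[1,[20,24,0],-5.0],[1,[17,27,0],-5.0],[1,[15,27,0],-5.5],[1,[13,29,0],-5.0],[1,[2,9,10],0.0]]
[[1,[2,9,10],0.0],[1,[2,9,10],0.0]]
end [659.7  -9.2 130.4] 32.4 from [455.5 163.  149.4] -3.6
top 0.79 [ 0.66398989 -0.12744922  0.00906311]
top 0.63 {'xy': array([ 0.6607, -0.0122]), 'yaw': 32.6, 'dz': np.float64(0.3), 'rms': 0.77, 'n': 401}
scene 0.89 [ 0.66606339 -0.12733778  0.01869   ]
scene 0.8 {'xy': array([ 0.6593, -0.0096]), 'yaw': -148.3, 'dz': np.float64(0.6), 'rms': 0.96, 'n': 307}
```

View pics/w8.png

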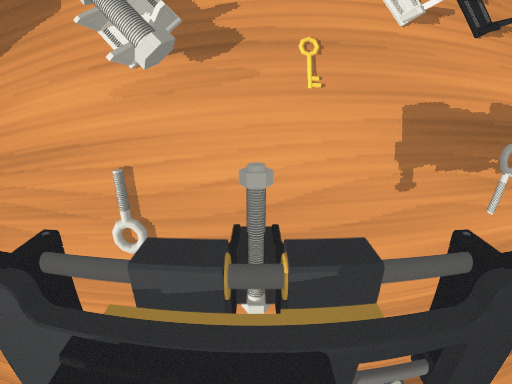

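The fine bolt is held centred; the expected seat is at TCP z ≈ 36.1 mm. Moving to the fine cradle (the aluminium one; the black one sits at y = −0.128).

servo_tool --increments '[[1,[8,6,-5],0],[1,[7,6,-6],0],[1,[26,19,0],-5],[1,[24,20,0],-5.5],[1,[21,23,0],-5]]'

```text
time_s: 31.6
position: [0.5451, 0.0887, 0.1622]
tcp_rot: [[0.978, 0.209, 0.002], [0.209, -0.978, -0.0], [0.001, 0.0, -1.0]]
force: [-0.0, 0.5, -1.1]
opening: 0.103
```

servo_tool --increments '[[1,[20,24,0],-5],[1,[17,27,0],-5],[1,[15,27,0],-5.5],[1,[13,29,0],-5],[1,[2,9,10],0]]'

```text
time_s: 32.22
position: [0.6502, 0.0018, 0.1525]
tcp_rot: [[0.846, 0.534, 0.005], [0.534, -0.846, -0.001], [0.003, 0.003, -1.0]]
force: [-0.6, 0.6, -0.5]
opening: 0.104
```

servo_tool --increments '[[1,[2,9,10],0],[1,[2,9,10],0],[1,[0,0,0],0],[1,[0,0,0],0]]'

```text
time_s: 32.72
position: [0.6602, -0.0086, 0.1315]
tcp_rot: [[0.844, 0.536, -0.001], [0.536, -0.844, 0.0], [-0.0, -0.001, -1.0]]
force: [-0.9, 0.8, -0.6]
opening: 0.103
```

Run:
```python
from h import *
from plan import *
s,im,d=capw("pics/w9.png"); print(s["position"],yawof(s["tcp_rot"]))
for r in bot.trace("wrist","gauge_fine_seat"):
    P=cloudw(s,d,r["region"]); print(r["p"],np.round(r["bbox"]),dof("gauge_fine",P) if np.hypot(*(np.median(P[:,:2],0)-XY["gauge_fine"]))<.05 else np.median(P,0))
plan([(.6598,-.0092,.11,32.4,25),(.6598,-.0092,.06,32.4,20),(.6598,-.0092,.041,32.4,6)],1)
```

```text
[ 0.66018195 -0.00860134  0.13149339] 32.42914406135174
0.61 [327. 209. 379. 241.] [ 0.68260483 -0.11016979  0.01803913]
0.59 [234. 153. 278. 224.] {'xy': array([ 0.6604, -0.0085]), 'yaw': 32.1, 'dz': np.float64(-0.3), 'rms': 0.28, 'n': 1202}
[[1,[-1,0,22],0.0],[1,[0,0,17],0.0],[1,[0,0,16],0.0],[1,[0,0,17],0.0],[1,[0,0,5],0.0]]
[[1,[0,0,4],0.0],[1,[0,0,5],0.0],[1,[0,0,5],0.0]]
end [659.6  -9.1  41. ] 32.4 from [660.5  -8.6 132. ] 32.4
```

View pics/w9.png

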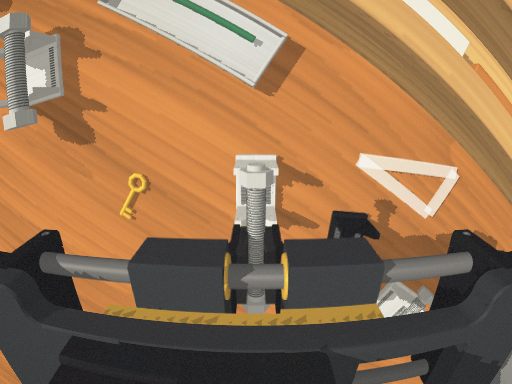

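The bolt is aligned over the fine cradle, and the fit of (0.6604, −0.0085), 32.1° agrees. Lowering.

servo_tool --increments '[[1,[0,0,22],0],[1,[0,0,17],0],[1,[0,0,16],0],[1,[0,0,17],0],[1,[0,0,5],0]]'

```text
time_s: 33.45
position: [0.6596, -0.0089, 0.0528]
tcp_rot: [[0.844, 0.536, -0.003], [0.536, -0.844, 0.0], [-0.002, -0.002, -1.0]]
force: [0.9, 0.1, -0.4]
opening: 0.101
```

servo_tool --increments '[[1,[0,0,4],0],[1,[0,0,5],0],[1,[0,0,4],0],[1,[0,0,0],0]]'

```text
time_s: 33.95
position: [0.6604, -0.0091, 0.0414]
tcp_rot: [[0.844, 0.536, -0.0], [0.536, -0.844, 0.0], [-0.0, -0.0, -1.0]]
force: [-0.5, -0.7, 0.4]
opening: 0.102
```

servo_tool --increments '[[1,[0,0,2],0],[1,[0,0,0],0]]'

```text
time_s: 34.2
position: [0.6605, -0.0091, 0.0396]
tcp_rot: [[0.844, 0.536, -0.0], [0.536, -0.844, -0.0], [-0.0, -0.0, -1.0]]
force: [0.4, 0.5, -1.6]
opening: 0.106
```

servo_tool --increments '[[1,[0,0,2],0],[1,[0,0,0],0]]'

```text
time_s: 34.45
position: [0.6604, -0.0091, 0.0374]
tcp_rot: [[0.844, 0.536, -0.0], [0.536, -0.844, 0.0], [-0.0, -0.0, -1.0]]
force: [-0.5, -0.1, -0.4]
opening: 0.098
```

servo_tool --increments '[[1,[0,0,1],0],[1,[0,0,0],0]]'

```text
time_s: 34.7
position: [0.6606, -0.009, 0.0367]
tcp_rot: [[0.844, 0.536, 0.0], [0.536, -0.844, 0.0], [0.0, -0.0, -1.0]]
force: [-0.5, 0.5, 0.5]
opening: 0.1
```

servo_tool --increments '[[1,[0,0,1],0],[1,[0,0,0],0]]'

```text
time_s: 34.95
position: [0.6606, -0.009, 0.0365]
tcp_rot: [[0.844, 0.536, 0.0], [0.536, -0.844, 0.0], [0.0, 0.0, -1.0]]
force: [-2.1, 1.2, 4.9]
opening: 0.105
```

servo_tool --increments '[[0.75,[0,0,0],0],[0.75,[0,0,0],0],[0.6,[0,0,0],0],[0.6,[0,0,0],0],[0.6,[0,0,0],0]]'

```text
time_s: 35.58
position: [0.6605, -0.0091, 0.0354]
tcp_rot: [[0.844, 0.536, -0.0], [0.536, -0.844, -0.0], [-0.0, -0.0, -1.0]]
force: [0.3, -0.5, -0.2]
opening: 0.388
```

servo_tool --increments '[[0.6,[0,0,-5],0],[0.6,[0,0,-20],0],[0.6,[0,0,-40],0],[0.6,[0,0,-40],0],[0.6,[0,0,-20],0]]'

```text
time_s: 36.2
position: [0.6623, -0.0093, 0.1652]
tcp_rot: [[0.844, 0.536, 0.006], [0.536, -0.844, -0.001], [0.005, 0.004, -1.0]]
force: [-0.2, -0.8, -0.4]
opening: 0.404
```

```bash
python3 -c "
from plan import *
plan([(.45,.35,.22,32.4,45)],0.6)"
```

```text
[[0.6,[1,-42,-5],0.0],[0.6,[2,-41,-6],0.0],[0.6,[1,-42,-5],0.0],[0.6,[1,-42,-6],0.0],[0.6,[2,-42,-5],0.0]]
[[0.6,[1,-41,-6],0.0],[0.6,[1,-42,-5],0.0],[0.6,[2,-42,-6],0.0],[0.6,[1,-41,-5],0.0],[0.6,[1,-42,-6],0.0]]
end [449.7 349.6 220.2] 32.4 from [662.3  -9.3 165.2] 32.4
```

servo_tool --increments '[[0.6,[1,-42,-5],0],[0.6,[2,-41,-6],0],[0.6,[1,-42,-5],0],[0.6,[1,-42,-6],0],[0.6,[2,-42,-5],0]]'

```text
time_s: 36.83
position: [0.5541, 0.1722, 0.1896]
tcp_rot: [[0.844, 0.536, 0.003], [0.536, -0.844, 0.0], [0.002, 0.001, -1.0]]
force: [0.5, 0.5, 0.5]
opening: 0.402
```

servo_tool --increments '[[0.6,[1,-41,-6],0],[0.6,[1,-42,-5],0],[0.6,[2,-42,-6],0],[0.6,[1,-41,-5],0],[0.6,[1,-42,-6],0]]'

```text
time_s: 37.45
position: [0.4475, 0.3511, 0.2175]
tcp_rot: [[0.844, 0.536, 0.002], [0.536, -0.844, 0.001], [0.002, 0.0, -1.0]]
force: [-0.2, -0.1, -0.3]
opening: 0.405
```

servo_tool --increments '[[0.6,[0,0,0],0],[0.6,[0,0,0],0],[0.6,[0,0,0],0]]'

```text
time_s: 37.83
position: [0.4487, 0.3489, 0.2158]
tcp_rot: [[0.845, 0.535, 0.0], [0.535, -0.845, -0.0], [0.0, 0.0, -1.0]]
force: [1.2, -0.2, 0.9]
opening: 0.398
```

Run:
```python
from h import *
im0=np.load("top0.npz")
im,d=bot.capture("top"); cv2.imwrite("pics/t5.png",cv2.resize(im[100:270,90:410],(800,425)))
for k,yy in (("coarse",38),("middle",-3),("fine",32)):
  for r in bot.trace("top",f"bolt_{k}_center")[:3]:
    P=cloud("top",d,r["region"]); print(k,r["p"],np.median(P,0).round(3), fit(sdfB,k,P,P[:,:2].mean(0),[yy,yy+180]))
for n in("eyebolt1_center","key_center"):
  for r in bot.trace("top",n)[:3]: print(n,np.round(r["bbox"]),r["p"])
im,d=bot.capture("scene"); cv2.imwrite("pics/s5.png",cv2.resize(im[150:270,100:420],(800,300)))
print(bot.read_state()["time_s"])
```

```text
coarse 0.87 [0.639 0.276 0.052] {'xy': array([0.639 , 0.2771]), 'yaw': 37.9, 'dz': np.float64(23.6), 'rms': 0.72, 'n': 506}
coarse 0.74 [ 0.45  -0.47   0.028] {'xy': array([ 0.4513, -0.4745]), 'yaw': 99.6, 'dz': np.float64(-0.2), 'rms': 0.89, 'n': 622}
coarse 0.33 [ 0.614 -0.247  0.049] {'xy': array([ 0.6161, -0.2455]), 'yaw': -8.7, 'dz': np.float64(41.1), 'rms': 2.11, 'n': 290}
middle 0.72 [ 0.615 -0.248  0.049] {'xy': array([ 0.615 , -0.2489]), 'yaw': -3.1, 'dz': np.float64(29.9), 'rms': 0.83, 'n': 293}
fine 0.71 [ 0.65  -0.018  0.047] {'xy': array([ 0.654 , -0.0146]), 'yaw': -145.0, 'dz': np.float64(42.4), 'rms': 1.16, 'n': 93}
eyebolt1_center [297. 200. 318. 241.] 0.51
key_center [117. 126. 155. 168.] 0.29
38.175
```

View pics/t5.png

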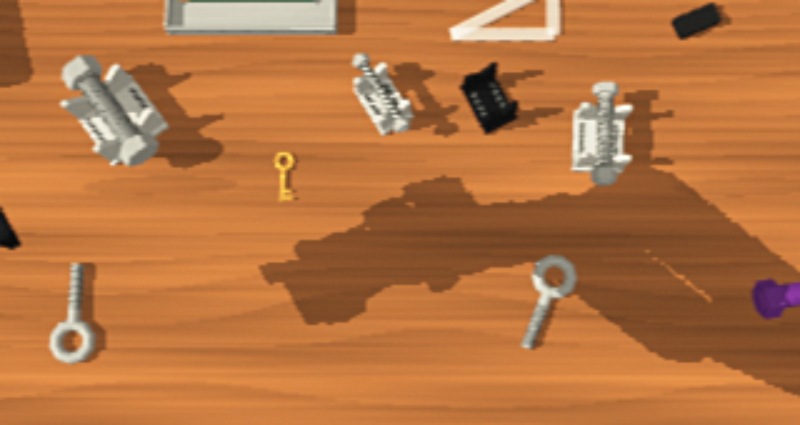

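View pics/s5.png

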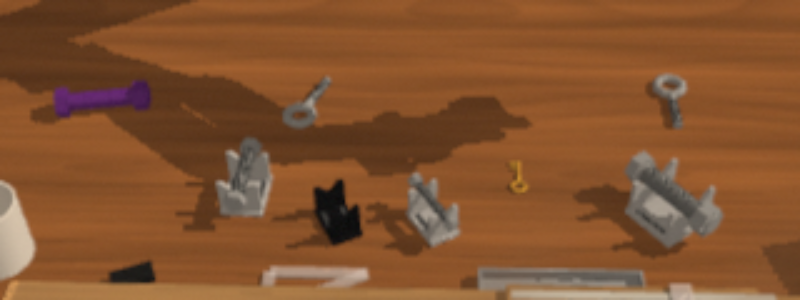

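The fine bolt's fit is doubtful (93 pixels), so I'll check it using every raised point around that cradle.

Run:
```python
from h import *
im,d=bot.capture("top"); cv2.imwrite("pics/t6.png",cv2.resize(im[115:160,225:265],(712,800))[:600])
cv2.imwrite("pics/t6.png",cv2.resize(im[115:160,215:275],(800,600),interpolation=cv2.INTER_CUBIC))
for cam in("top","scene"):
    if cam=="scene": im,d=bot.capture(cam); cv2.imwrite("pics/s6.png",cv2.resize(im[210:255,250:310],(800,600),interpolation=cv2.INTER_CUBIC))
    P=cloud(cam,d,np.ones(d.shape,bool)); e=P[:,:2]-[.6605,-.009]; c,s=np.cos(np.radians(32.3)),np.sin(np.radians(32.3))
    l=np.stack([c*e[:,0]+s*e[:,1],-s*e[:,0]+c*e[:,1]],1)*1000
    m=(abs(l[:,0])<60)&(abs(l[:,1])<9)&(P[:,2]>.025)
    q=np.c_[l[m],P[m,2]*1000]; q=q[q[:,0].argsort()]; print(cam)
    for a in range(-60,60,8):
        w=q[(q[:,0]>=a)&(q[:,0]<a+8)]
        if len(w): print(a,len(w),"y",w[:,1].min().round(),w[:,1].max().round(),"zmax",w[:,2].max().round(1),"xmin/max",w[:,0].min().round(),w[:,0].max().round())
```

```text
top
-52 16 y -7.0 6.0 zmax 52.2 xmin/max -50.0 -44.0
-44 14 y -8.0 7.0 zmax 51.6 xmin/max -44.0 -36.0
-36 17 y -8.0 8.0 zmax 49.0 xmin/max -35.0 -28.0
-28 18 y -8.0 8.0 zmax 47.2 xmin/max -28.0 -20.0
-20 11 y -7.0 3.0 zmax 48.9 xmin/max -18.0 -12.0
-12 12 y -6.0 3.0 zmax 47.2 xmin/max -12.0 -4.0
-4 11 y -7.0 4.0 zmax 47.0 xmin/max -3.0 4.0
4 10 y -7.0 3.0 zmax 49.6 xmin/max 5.0 11.0
12 19 y -9.0 8.0 zmax 48.4 xmin/max 12.0 20.0
20 16 y -9.0 7.0 zmax 48.2 xmin/max 20.0 28.0
28 13 y -7.0 5.0 zmax 51.1 xmin/max 30.0 36.0
36 19 y -8.0 7.0 zmax 55.4 xmin/max 36.0 44.0
44 3 y -5.0 3.0 zmax 48.4 xmin/max 44.0 47.0
scene
-52 2 y -6.0 -3.0 zmax 50.8 xmin/max -48.0 -46.0
-44 18 y -7.0 6.0 zmax 53.6 xmin/max -43.0 -36.0
-36 6 y -5.0 1.0 zmax 49.3 xmin/max -35.0 -28.0
-28 15 y -7.0 7.0 zmax 49.1 xmin/max -27.0 -20.0
-20 9 y -6.0 2.0 zmax 51.6 xmin/max -20.0 -14.0
-12 8 y -6.0 2.0 zmax 50.5 xmin/max -12.0 -4.0
-4 8 y -6.0 4.0 zmax 47.5 xmin/max -3.0 3.0
4 8 y -7.0 5.0 zmax 47.3 xmin/max 5.0 12.0
12 9 y -7.0 2.0 zmax 47.7 xmin/max 14.0 19.0
20 15 y -8.0 8.0 zmax 46.8 xmin/max 21.0 28.0
28 6 y -6.0 3.0 zmax 49.1 xmin/max 29.0 35.0
36 15 y -9.0 6.0 zmax 52.4 xmin/max 37.0 44.0
44 12 y -6.0 4.0 zmax 51.3 xmin/max 45.0 49.0
```

View pics/t6.png

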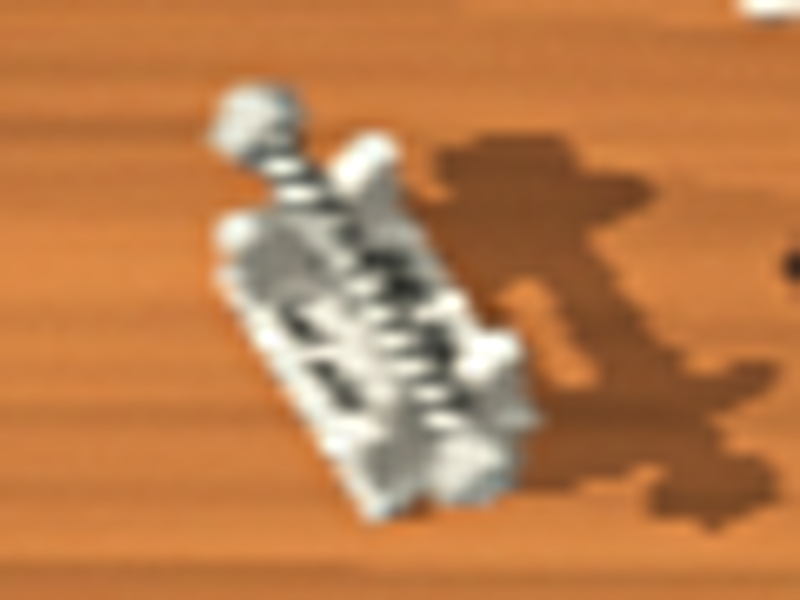

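View pics/s6.png

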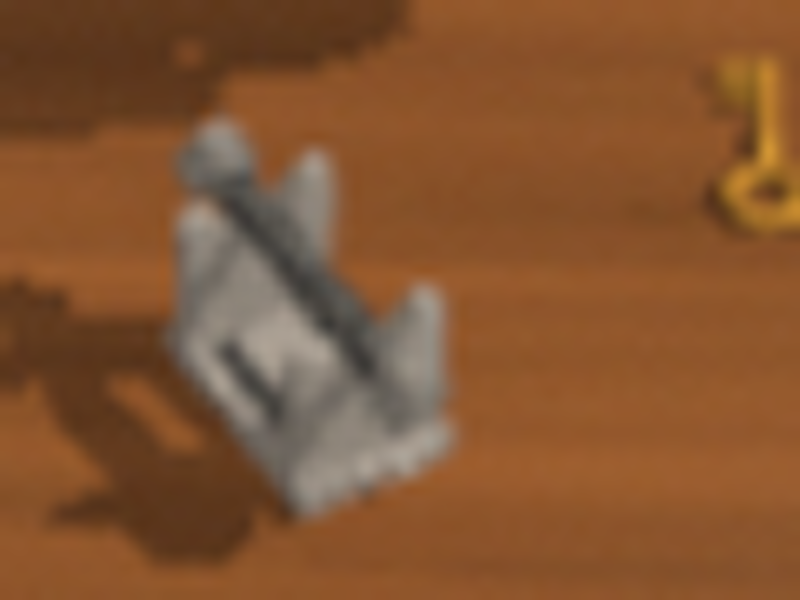

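The shank top is about 47–48 mm along its whole length (47 expected). Its ends are near −50 and +47 mm, so it is level, seated and centred with head and nut outside the cheeks. Handing in.

```bash
python3 -c "
from rig import bot
print(bot.hand_in(), bot.read_state()['time_s'])"
```

```text
the job is handed in; nothing more can be done
the job is handed in; nothing more can be done
```

The three bolts are in their own cradles, placed coarse, then middle, then fine. I set each one down to light contact (up to 8 N), opened the gripper and backed the arm clear. The job was handed in at about 38 s.

**Last checks:**

| Bolt | Height (seated value) | Head and nut |
|---|---|---|
| Coarse | axis 41.6 mm (42) | outside the cheeks, centred |
| Middle | axis 41.9 mm (42) | outside the cheeks, centred |
| Fine | shank top about 47–48 mm (47) | outside the cheeks, ends near −50 and +47 mm |

**Left alone:** I never went near the eye bolts, key, purple bolt or black cradle with the fingers. They look unmoved in the last pictures, though I did not measure them again.

**Checks that failed or disagreed:**
- **Fine bolt:** the final model fit was poor (93 pixels, about 9 mm too high). I relied on the raised points from the top and scene cameras instead, and these agreed.
- **Middle cradle:** the wrist camera put it at −9.8° because the held bolt got into the fit. I used the −3° that the top and scene cameras agreed on.
- **Key:** the last network search for it returned the coarse cradle instead. I saw the key in the pictures at its starting place.
- **Camera bias:** the wrist and top cameras differed by about 3 mm in y, which I allowed for.

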